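Spray an enamelled beaker and load it into the bench kiln

ROBOT

A 7-joint arm with a two-finger parallel gripper is mounted at the origin on the work surface. World frame = base frame: x ahead of the robot, y to its left, z up, the work surface at z = 0. Lengths are in mm, angles in rad, forces in N, time in s.
With the tool pointing down it reaches from about 400 to 850 mm from the base axis. Payload 4.5 kg.
Tool frame: the origin (TCP) lies midway between the tips of the shut fingers; the grasp point (between the pads) lies 19 mm behind it; z points along the fingers, y is the line along which they close (so a half turn about z gives the same grasp; the last joint's range is limited). The gripper opens to 85 mm and grips with 20 to 120 N. Pads are 22 mm wide; open, the fingers measure 114 mm over their backs; the gripper's body (76 mm by 85 mm) begins 54 mm behind the grasp point. The pads swing forward as they close: fully open they stand 13 mm farther back than shut.
Start: joints at [-1.148, 0.689, -0.195, 1.565, 0.157, 0.902, -0.215], TCP at [236.907, 578.385, 231.317] pointing down, gripper open.
Joint ranges: [-3.01, 3.01], [-0.46, 2.08], [-1.47, 1.51], [0.13, 2.56], [-1, 4.14], [0.04, 2.09], [-2.66, 2.66]. Speed limits (rad/s): [2.57, 2.57, 3.14, 3.14, 3.14, 3.14, 3.14].

INTERFACE

Orientations are given as a unit quaternion [w, x, y, z].
In Python, from plant import ctrl gives the robot as it stands.
- The arm moves only by the tool step_arm, never from a script. Its argument "series" is a list of rows, each a list of 3 entries, a list of its own where there are three numbers: the turn, a rotation vector about the tool's x, y, z in rad, then the shift along the tool's x, y, z in m, then the opening, from -1 (shut) to 1 (fully open). A call has 1 to 20 rows; each row is the pose to reach, as a shift and turn from the pose commanded when the call began, along the tool's axes at that moment; what a row does not reach only later rows make up. A row lasts 1/8 s, in which the tool goes at most 62.5 mm and 10.7 degrees, less where a joint would pass 70% of its speed; a pose out of reach is approached as far as the arm can. A call with a gripper value outside its range is refused whole. The fingers move at their own pace and stop on an object; the grip force is fixed at half the most. Time passes only in rows, so rows that repeat a pose let the fingers close. It gives the time, the measured TCP pose, the force, the opening and the grip force at its end, in the units of the state.
- ctrl.observe(): the state, without advancing time (a new reading comes with each control period).
- ctrl.snapshot(name): name is "scene" or "top" or "wrist"; returns a dict with "pixels" (480x640x3 uint8, blue, green, red), "depth" (480x640 float32, mm along the optical axis (not along the pixel's ray), 0 where there is no reading), "K" (3x3 intrinsics, pixels), "k1" (the pictures are not rectified: a ray, as slopes to the right and down, at radius r is drawn at 1 + k1 r^2 times it, then the intrinsics apply), "rvec" (rotation vector, rad) and "tvec" (3), from world to camera coordinates, as OpenCV has them; the wrist camera has in their place "tool_from_camera" (4x4, takes a point from camera to tool coordinates, whose origin is the TCP and whose axes are the flange's). Camera axes: x right, y down, z forward; pixel columns grow to the right and rows downward; lengths in mm; the calibration is good to about 2 mm. A picture is of the moment at which its call begins: read the wrist's pose just before it.
- ctrl.job_done(): hands the job in; it is judged then, once.
Trained networks look in the newest picture that a camera, given by its name, has taken for a name from the list of things; names that differ only in an ending like _2 or _b are one class to them, and where a whole thing is asked for, a point or a joint stands for the part that bears it (a point fixed in the world has none). Each returns a list of dicts, best first, with "conf" (0 to 1); they miss things now and then, are a little off and sometimes report something else, mostly with a low value. They report only what shows in the picture. A call takes as long as a camera call. They do not tell look-alikes from the thing itself.
- ctrl.trace(camera, name): "region" (480x640 bool, what is visible of it).
- ctrl.landmark_of(camera, name): "location" ([x, y, z] in mm, in world coordinates, good to about 4 mm: a listed point, or the origin of a listed thing).
The state is a dict: "time_s": time; "joints": joint angles; "joint_vel": joint speeds; "effort": joint torques, N m; "tool_pos": TCP position; "ee_rot": TCP orientation; "wrist_force": force on the tool from outside, world axes, zero at the start; "wrist_torque": the same for the moment, N m; "grip_width": finger opening in mm; "finger_force": force on a finger pad.
Only numpy, scipy, OpenCV 4.12 (cv2) and the standard library are available. Lean on these libraries where they do the work, as an engineer would, in place of code of your own. Each camera call takes 0.05 s, during which the arm holds its last target. There are 200 camera calls.

TASK

With the copper beaker still on its green spot, press the white cap of the spray bottle all the way down and let it spring back up. Then swing the kiln door wide open by its wooden handle, stand the beaker upright on the white tile inside, whole foot on the tile, without dropping or tipping it, and shut the kiln door completely. Leave everything else on the bench where it is.

Things in the scene. Friction and masses are not known exactly. Their poses are not given: they have to be found in the camera images.
- kiln: grey bench kiln, fixed, 270 deep (x), 320 wide, 290 mm high; on the back of its roof a 22 mm controller, 30 mm vent. Origin on the table under the middle of its front face; x points into the kiln, y to its hinge side. Chamber mouth 230 mm wide, 35 to 245 mm above the table, 210 mm deep; under its roof the tool must lean back, fingers pointing in and down at about 45 degrees
- kiln_tile (a point): centre of the top of the white square firing tile (100 x 100 x 10 mm) on the chamber floor, 45 mm above the table, 60 mm inside the front face; axes as the kiln
- kiln_door (a joint): door angle (rad): 0 shut, 2.1 wide open; upright hinge on the kiln's +y side, the free edge swings out to the robot, stays where left. Steel panel with blue face, 260 mm wide, 18 mm thick, 25 to 290 mm above the table. About 1.75 leaves the gripper room at the mouth
- door_hinge (a point): foot of the door's upright hinge line, at table height, on the kiln's front plane, 130 mm to the kiln's left of its middle
- door_handle (a point): upright round wooden door handle, 22 mm diameter, from 85 mm below to 25 mm above its origin (265 mm above the table), 55 mm out from the door's outer face, 205 mm from the hinge along the door; 8 mm brackets 35 and 75 mm below the origin. Pinch it from above at the origin, fingers either side along y. x points at the door, y along it to the hinge; turns with it
- spray_stand: plywood board 230 (x) x 120 x 12 mm, fixed. Origin under its middle. At its +x end, 60 mm from the middle, a blue spray bottle (62 mm across) is clamped; at its -x end is the round green spot
- spray_spot (a point): centre of the green spot (80 mm across) on top of the board, where the beaker stands; 115 mm in front of the bottle axis; axes as the stand (x towards the bottle)
- cap_top (a point): centre of the top of the bottle's white sprung cap, 34 mm across, 196 mm above the table when up; it moves down with the cap
- spray_cap (a joint): travel of the cap (m): 0 up, 0.008 fully down; needs about 6 N, springs back
- beaker: copper beaker with a red band at its foot, straight-sided, 54 mm outer diameter, 85 mm tall, 4 mm wall, open top, about 0.2 kg. Origin at the centre of its underside, z up along its axis
- jar: bystander: clear jar with white lid, 60 mm across, 100 mm tall, origin at its base
- hammer: bystander: ball hammer lying on the table, 240 mm long, origin under its middle
- tape: bystander: roll of pale tape lying flat, 90 mm across, 25 mm high, origin at its base
- pliers: bystander: blue-handled pliers lying flat, 160 mm long, 12 mm high
- bench_block: bystander: square steel block 80 x 80 x 30 mm, origin at its base
- dish: bystander: white ceramic bowl, 90 mm across, 35 mm high, origin at its base
There are look-alikes about, which are no part of the job. What is shaped like the beaker but blue or turquoise is not meant.

How it is judged:
By the outcome, as a careful person would: the job done as asked, in the order asked, and still so for the second after the job is handed in, with the robot touching nothing.
It also fails if it takes over 72 s, if anything falls off the work surface, if the arm or the gripper's body presses on something with over 40 N, if the wrist force passes 120 N, or if a joint passes its speed limit or range.

## Working session

There is one attempt and no reset: what is moved stays moved. The work goes in short steps, Python scripts to look and compute and a tool call to move; the robot and the scene stay as the last step left them, time stands still between calls to the robot, and variables do not carry over. Pictures are saved under pics/ and viewed, at most 10 in all, crops included, and the job is handed in when it is done.

Besides the shell and the picture viewer there is one more tool, called after "Request:" as name(argument=value, ...) on one line, values as JSON. step_arm: Moves the arm, as the interface text tells. Its arguments: {"type":"object","properties":{"series":{"type":"array"}},"required":["series"]}

```bash
mkdir -p pics; ls; cat > h.py <<'E'
import numpy as np,cv2
from scipy.spatial.transform import Rotation as R
from plant import ctrl
def cam(s,o=None):
    if 'rvec' in s and s.get('rvec') is not None:
        Rm=cv2.Rodrigues(np.array(s['rvec'],float))[0];t=np.array(s['tvec'],float).ravel()
        return Rm.T,-Rm.T@t
    T=np.array(s['tool_from_camera']);q=o['ee_rot'];Rt=R.from_quat([q[1],q[2],q[3],q[0]]).as_matrix()
    return Rt@T[:3,:3],Rt@T[:3,3]+np.array(o['tool_pos'])
def world(s,o=None):
    Rm,c=cam(s,o);K=np.array(s['K']);k=s['k1']
    u,v=np.meshgrid(np.arange(640),np.arange(480))
    p=cv2.undistortPoints(np.stack([u,v],-1).reshape(-1,1,2).astype(float),K,np.array([k,0,0,0.])).reshape(480,640,2)
    d=s['depth'];P=np.dstack([p[...,0]*d,p[...,1]*d,d])
    W=P@Rm.T+c;W[d<=0]=np.nan
    return W
E
python3 - <<'E'
from h import *
o=ctrl.observe();print(o)
for c in ["scene","top"]:
    s=ctrl.snapshot(c);np.save('pics/'+c+'.npy',world(s));cv2.imwrite(f'pics/{c}0.png',s['pixels'])
    print(c,cam(s)[1],s['k1'])
    for n in ["kiln","kiln_tile","door_hinge","door_handle","spray_stand","spray_spot","cap_top","beaker","jar","hammer","tape","pliers","bench_block","dish"]:
        print(n,[(np.round(r['location']).tolist(),round(r['conf'],2)) for r in ctrl.landmark_of(c,n)])
E
```

```text
pics
{'time_s': 0.0, 'joints': array([-1.14820687,  0.68998553, -0.19451879,  1.56636739,  0.15731511,
        0.90249695, -0.21512296]), 'joint_vel': array([ 0.00091872,  0.00042579, -0.00137157, -0.0025284 ,  0.00167782,
        0.00269606,  0.00096801]), 'effort': array([-1.19850561e-04, -5.39609563e+01, -1.26635347e+00, -1.58545482e+01,
        9.16970777e-03,  9.35265241e-03, -1.43269567e-06]), 'tool_pos': array([236.71651791, 577.72472346, 230.47699045]), 'ee_rot': array([-1.08397700e-04,  1.93134646e-01,  9.81171820e-01, -9.25312089e-04]), 'wrist_force': array([ 0.27635134,  0.48161702, -1.05187576]), 'wrist_torque': array([ 0.00305017, -0.00065163,  0.03289105]), 'finger_force': 0.0, 'grip_width': 85.66428198545293}
scene [ 839.80747279  388.71707717 1435.66247916] -0.03781397736212896
kiln []
kiln_tile []
door_hinge []
door_handle [([560.0, -24.0, 264.0], 0.62)]
spray_stand []
spray_spot [([443.0, -233.0, 12.0], 0.76)]
cap_top [([540.0, -303.0, 193.0], 0.58)]
beaker [([447.0, -234.0, 12.0], 0.86), ([218.0, -302.0, -2.0], 0.74)]
jar [([757.0, -136.0, -0.0], 0.73), ([509.0, -5
[... 372 characters left out ...]
, 87.0, 45.0], 0.52)]
door_handle [([562.0, -29.0, 269.0], 0.91), ([316.0, -191.0, 5.0], 0.6)]
spray_stand [([494.0, -266.0, 4.0], 0.86)]
spray_spot [([448.0, -236.0, 14.0], 0.86), ([756.0, -142.0, -4.0], 0.49)]
cap_top [([540.0, -306.0, 196.0], 0.69)]
beaker [([451.0, -236.0, 14.0], 0.97), ([384.0, -79.0, 2.0], 0.9)]
jar [([757.0, -143.0, -2.0], 0.97)]
hammer [([438.0, 517.0, -2.0], 0.9)]
tape [([314.0, -188.0, 2.0], 0.62), ([693.0, -361.0, 2.0], 0.46), ([542.0, -306.0, 200.0], 0.42)]
pliers [([402.0, -538.0, 5.0], 0.75)]
bench_block [([515.0, -515.0, -1.0], 0.88), ([542.0, -307.0, 197.0], 0.65), ([625.0, 68.0, -1.0], 0.61)]
dish [([691.0, -356.0, -3.0], 0.97), ([405.0, -542.0, 3.0], 0.69)]
```

View pics/top0.png

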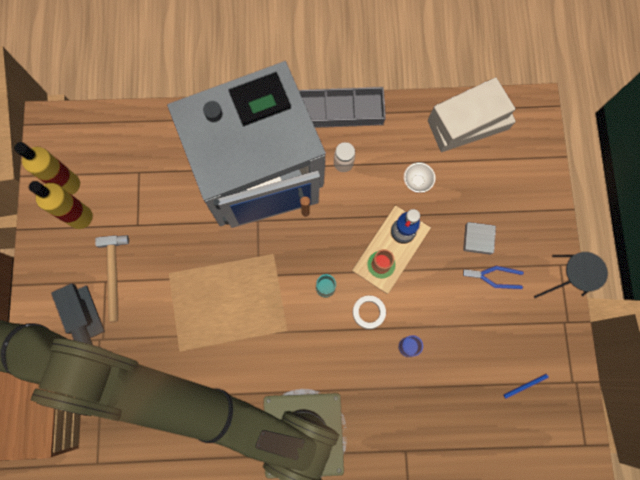

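View pics/scene0.png

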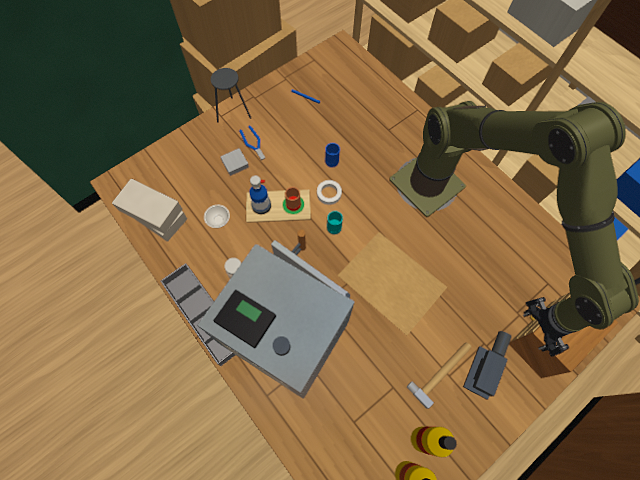

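```bash
python3 - <<'E'
from h import *
for c in ["top","scene"]:
    W=np.load(f'pics/{c}.npy');I=cv2.imread(f'pics/{c}0.png').astype(int)
    # kiln roof/top edges
    def rep(n,m):
        P=W[m];
        if len(P)<5: print(c,n,'few');return
        r=cv2.minAreaRect(P[:,:2].astype(np.float32)); print(c,n,len(P),np.round(np.median(P,0)),r)
    near=(W[...,0]>400)&(W[...,1]>-150)&(W[...,1]<400)
    rep('roof',near&(abs(W[...,2]-290)<6))
    rep('cap',(abs(W[...,2]-196)<6)&(np.hypot(W[...,0]-540,W[...,1]+305)<25))
    rep('beaker',(abs(W[...,2]-97)<6)&(np.hypot(W[...,0]-449,W[...,1]+235)<45))
    rep('stand',(abs(W[...,2]-12)<5)&(np.hypot(W[...,0]-494,W[...,1]+266)<150))
    rep('handle',(abs(W[...,2]-290)<6)&(np.hypot(W[...,0]-561,W[...,1]+27)<22))
E
```

```text
top roof 10301 [723. 131. 290.] ((703.8978271484375, 97.08009338378906), (377.5282287597656, 322.0217590332031), 19.841045379638672)
top cap 115 [ 536. -300.  195.] ((537.6617431640625, -301.3358154296875), (30.850357055664062, 31.931846618652344), 39.39876937866211)
top beaker 90 [ 441. -234.   96.] ((445.7796630859375, -232.84725952148438), (51.143768310546875, 52.78004837036133), 23.444013595581055)
top stand 1922 [ 480. -257.   11.] ((497.60455322265625, -266.96356201171875), (278.5082702636719, 295.07769775390625), 6.435069561004639)
top handle 63 [559. -26. 289.] ((560.0646362304688, -26.715200424194336), (21.75824737548828, 19.725738525390625), 32.011478424072266)
scene roof 9920 [737. 141. 291.] ((707.969970703125, 95.01747131347656), (372.7030029296875, 319.53765869140625), 19.875215530395508)
scene cap 82 [ 544. -302.  195.] ((543.9370727539062, -302.058837890625), (32.977325439453125, 32.90066909790039), 77.12715148925781)
scene beaker 63 [ 448. -235.   96.] ((451.9957580566406, -233.97825622558594), (52.357662200927734, 51.535438537597656), 74.03343200683594)
scene stand 1058 [ 491. -252.   12.] ((503.0539855957031, -268.52313232421875), (272.576904296875, 268.61114501953125), 18.95966339111328)
scene handle 51 [565. -27. 289.] ((565.2980346679688, -27.240131378173828), (22.34189224243164, 19.86217498779297), 51.736385345458984)
```

The top view shows the copper beaker with its red band at (382,262) on the green spot. The look-alikes are turquoise at (325,285) and blue at (410,346). The door is slightly ajar, with its handle at (305,205). The scene view shows the same: copper at (292,197), turquoise at (335,222), blue at (332,154). Only the copper one on the green spot fits the description, and I'll confirm it in a crop.

```bash
cat >> h.py <<'E'
def plan(pos,zdir=None,yaw=None,lean=0,head=0,q0=None,p0=None):
    pass
def tgt(ydeg,lean=0,):
    """tool pose: fingers' closing axis y at azimuth ydeg, tool z leaned from down by lean toward y-90deg (i.e. x_fwd)"""
    y=np.array([np.cos(np.radians(ydeg)),np.sin(np.radians(ydeg)),0]);f=np.array([y[1],-y[0],0])
    l=np.radians(lean);z=np.array([0,0,-1])*np.cos(l)+f*np.sin(l)
    return np.column_stack([np.cross(y,z),y,z])
def rel(pos,M,ref=None):
    o=ctrl.observe()
    if ref is None:
        q=o['ee_rot'];Rt=R.from_quat([q[1],q[2],q[3],q[0]]).as_matrix();p=np.array(o['tool_pos'])
    else: p,Rt=ref
    rv=R.from_matrix(Rt.T@M).as_rotvec();s=Rt.T@(np.array(pos,float)-p)/1000
    return rv.round(4).tolist(),s.round(4).tolist()
E
python3 - <<'E'
from h import *
I=cv2.imread('pics/top0.png');J=cv2.imread('pics/scene0.png')
a=cv2.resize(I[210:370,290:450],(400,400),interpolation=3);b=cv2.resize(J[130:290,250:410],(400,400),interpolation=3)
cv2.imwrite('pics/crop1.png',np.hstack([a,b]))
for c in ["top","scene"]:
    W=np.load(f'pics/{c}.npy');m=(W[...,0]>400)&(W[...,1]>-150)&(W[...,1]<400)&(abs(W[...,2]-290)<5)
    m=cv2.morphologyEx(m.astype(np.uint8),cv2.MORPH_OPEN,np.ones((3,3)))>0
    P=W[m][:,:2]
    for yaw in [18.5,19,19.5,20,20.5,21]:
        a=np.radians(yaw);X=P@[np.cos(a),np.sin(a)];Y=P@[-np.sin(a),np.cos(a)]
        q=np.percentile(X,[0,.5,99.5,100]);r=np.percentile(Y,[.2,.5,99.5,99.8]);print(c,yaw,q.round(),r.round(), (r[2]-r[1]).round(1))
    a=np.radians(19.85);X=P@[np.cos(a),np.sin(a)];Y=P@[-np.sin(a),np.cos(a)]
    print('hist',np.histogram(X,np.arange(500,860,8)))
E
```

```text
top 18.5 [511. 527. 884. 889.] [-291. -289.   29.   30.] 317.8
top 19 [509. 525. 882. 886.] [-296. -295.   22.   23.] 316.9
top 19.5 [508. 523. 880. 884.] [-302. -301.   16.   17.] 316.3
top 20 [506. 521. 878. 882.] [-308. -307.    9.   10.] 316.2
top 20.5 [504. 520. 877. 881.] [-315. -313.    3.    4.] 316.2
top 21 [502. 518. 875. 879.] [-321. -320.   -3.   -2.] 316.6
hist (array([  3,  20,  19,   9,   0,   0,   0,   0,   0,   0,   0,   0,   0,
        24, 300, 332, 318, 295, 297, 324, 299, 328, 301, 307, 280, 266,
       260, 257, 263, 283, 266, 195, 183, 163, 178, 195, 165, 144, 130,
        95,  99, 139, 120, 153]), array([500, 508, 516, 524, 532, 540, 548, 556, 564, 572, 580, 588, 596,
       604, 612, 620, 628, 636, 644, 652, 660, 668, 676, 684, 692, 700,
       708, 716, 724, 732, 740, 748, 756, 764, 772, 780, 788, 796, 804,
       812, 820, 828, 836, 844, 852]))
scene 18.5 [517. 563. 886. 890.] [-292. -290.   26.   27.] 315.5
scene 19 [515. 561. 884. 887.] [-298. -296.   19.   20.] 314.8
scene 19.5 [513. 560. 883. 885.] [-304. -303.   12.   13.] 314.5
scene 20 [511. 559. 882. 884.] [-311. -309.    5.    6.] 314.3
scene 20.5 [509. 557. 880. 884.] [-317. -316.   -2.   -1.] 314.4
scene 21 [507. 555. 879. 884.] [-324. -323.   -8.   -7.] 314.5
hist (array([  0,   8,  19,  19,   2,   0,   0,   0,   0,   0,   0,   0,   0,
         0, 156, 313, 321, 321, 312, 314, 318, 320, 339, 332, 338, 340,
       333, 331, 341, 348, 340, 235, 216, 209, 209, 205, 175, 153, 155,
       164, 168, 201, 210, 212]), array([500, 508, 516, 524, 532, 540, 548, 556, 564, 572, 580, 588, 596,
       604, 612, 620, 628, 636, 644, 652, 660, 668, 676, 684, 692, 700,
       708, 716, 724, 732, 740, 748, 756, 764, 772, 780, 788, 796, 804,
       812, 820, 828, 836, 844, 852]))
```

View pics/crop1.png

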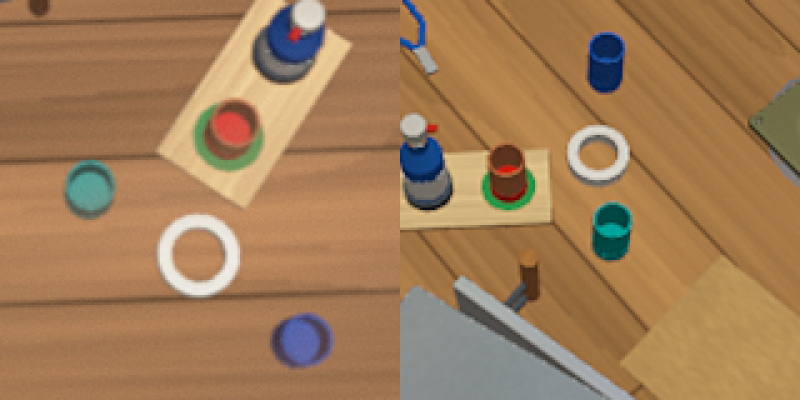

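The crop confirms it. The copper beaker with the red inside and band is on the green spot, left (232,130), right (506,172). The turquoise and blue ones are the look-alikes. Next I compute the move to above the cap.

```bash
python3 - <<'E'
from h import *
for p,y in [((237,578,390),67.7),((430,150,390),20),((541,-303,300),-29)]: print(rel(p,tgt(y)))
E
```

```text
([0.0001, -0.0, 0.0005], [-0.0003, -0.0003, -0.1587])
([0.0001, -0.0001, 0.833], [-0.3411, -0.3232, -0.1587])
([0.0001, -0.0001, 1.6882], [-0.6155, -0.7004, -0.0688])
```

Request:
step_arm(series=[[[0, 0, 0], [0, 0, -0.159], -1], [[0, 0, 0], [0, 0, -0.159], -1], [[0, 0, 0.2], [-0.04, -0.04, -0.159], -1], [[0, 0, 0.833], [-0.341, -0.323, -0.159], -1], [[0, 0, 0.833], [-0.341, -0.323, -0.159], -1], [[0, 0, 0.833], [-0.341, -0.323, -0.159], -1], [[0, 0, 0.833], [-0.341, -0.323, -0.159], -1], [[0, 0, 0.833], [-0.341, -0.323, -0.159], -1], [[0, 0, 0.833], [-0.341, -0.323, -0.159], -1], [[0, 0, 0.833], [-0.341, -0.323, -0.159], -1], [[0, 0, 1.688], [-0.6155, -0.7, -0.069], -1], [[0, 0, 1.688], [-0.6155, -0.7, -0.069], -1], [[0, 0, 1.688], [-0.6155, -0.7, -0.069], -1], [[0, 0, 1.688], [-0.6155, -0.7, -0.069], -1], [[0, 0, 1.688], [-0.6155, -0.7, -0.069], -1], [[0, 0, 1.688], [-0.6155, -0.7, -0.069], -1], [[0, 0, 1.688], [-0.6155, -0.7, -0.069], -1], [[0, 0, 1.688], [-0.6155, -0.7, -0.069], -1], [[0, 0, 1.688], [-0.6155, -0.7, -0.069], -1]])

```text
time_s: 3.88
tool_pos: [540.1, -306.3, 299.3]
ee_rot: [0.0, 0.863, 0.505, -0.001]
wrist_force: [-0.5, -0.0, -0.1]
grip_width: 0.2
finger_force: 0.0
```

```bash
python3 - <<'E'
from h import *
o=ctrl.observe();print({k:np.round(o[k],3) for k in ('time_s','joints','tool_pos','ee_rot','grip_width')})
s=ctrl.snapshot('wrist');cv2.imwrite('pics/w1.png',s['pixels']);W=world(s,o);print(cam(s,o)[1])
for n in ('cap_top','spray_spot','beaker'): print(n,[(np.round(r['location'],1).tolist(),round(r['conf'],2)) for r in ctrl.landmark_of('wrist',n)])
def rep(n,m):
    P=W[m]; print(n,len(P), P.size and (np.round(np.median(P,0)),cv2.minEnclosingCircle(P[:,:2].astype(np.float32))))
rep('cap',(abs(W[...,2]-196)<5)&(np.hypot(W[...,0]-540,W[...,1]+305)<25))
rep('beaker',(abs(W[...,2]-97)<5)&(np.hypot(W[...,0]-449,W[...,1]+235)<45))
ctrl.snapshot('top')
for n in ('cap_top','beaker'): print(n,[(np.round(r['location'],1).tolist(),round(r['conf'],2)) for r in ctrl.landmark_of('top',n)])
E
```

```text
{'time_s': np.float64(3.875), 'joints': array([ 0.249,  0.634,  0.351,  1.507, -0.236,  1.043,  0.146]), 'tool_pos': array([ 540.096, -306.297,  299.25 ]), 'ee_rot': array([ 0.   ,  0.863,  0.505, -0.001]), 'grip_width': np.float64(0.158)}
[ 577.02598607 -240.61520706  441.25241902]
cap_top [([540.6, -302.1, 196.8], 0.73), ([693.2, -355.1, -2.0], 0.4)]
spray_spot [([509.0, -513.9, -3.4], 0.58), ([541.0, -303.0, 197.4], 0.25)]
beaker [([386.1, -76.7, 2.7], 0.89), ([446.6, -235.4, 10.0], 0.6)]
cap 1938 (array([ 540., -302.,  195.]), ((539.7069702148438, -303.0224914550781), 16.872011184692383))
beaker 888 (array([ 446., -233.,   96.]), ((447.3699035644531, -233.84788513183594), 27.38090705871582))
cap_top []
beaker [([216.0, -290.6, -0.4], 0.92)]
```

View pics/w1.png

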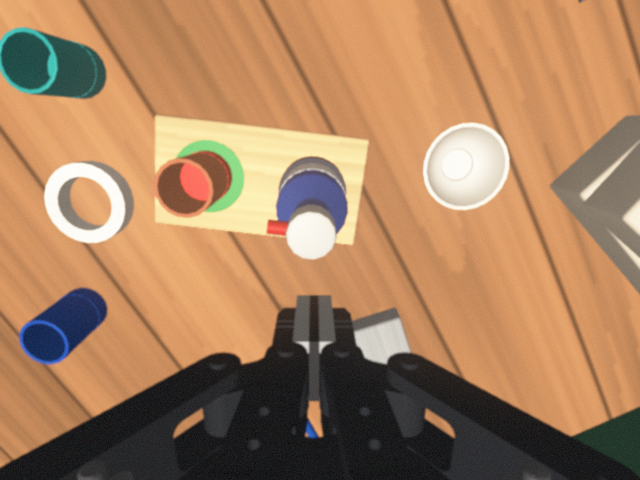

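The wrist view shows the cap at (311,233) and the beaker at (190,187). The depth map puts the cap top at (540,-303,196) and the beaker at (447.4,-234).

Request:
step_arm(series=[[[0, 0, 0], [0.003, -0.0017, 0.05], -1], [[0, 0, 0], [0.003, -0.0017, 0.095], -1], [[0, 0, 0], [0.003, -0.0017, 0.101], -1], [[0, 0, 0], [0.003, -0.0017, 0.105], -1], [[0, 0, 0], [0.003, -0.0017, 0.109], -1], [[0, 0, 0], [0.003, -0.0017, 0.112], -1], [[0, 0, 0], [0.003, -0.0017, 0.112], -1]])

```text
time_s: 5.1
tool_pos: [542.1, -299.8, 189.5]
ee_rot: [0.001, 0.862, 0.508, 0.001]
wrist_force: [0.8, 0.4, 5.6]
grip_width: 0.1
finger_force: 2.6
```

Request:
step_arm(series=[[[0, 0, 0], [-0.001, 0.001, 0.002], -1], [[0, 0, 0], [-0.001, 0.001, 0.004], -1], [[0, 0, 0], [-0.001, 0.001, 0.004], -1]])

```text
time_s: 5.48
tool_pos: [542.3, -299.9, 187.9]
ee_rot: [0.0, 0.861, 0.508, 0.002]
wrist_force: [-4.6, 5.4, 23.2]
grip_width: -0.4
finger_force: 11.6
```

Request:
step_arm(series=[[[0, 0, 0], [0, 0, -0.01], -1], [[0, 0, 0], [0, 0, -0.03], -1], [[0, 0, 0], [0, 0, -0.09], -1], [[0, 0, 0], [0, 0, -0.15], -1], [[0, 0, 0], [0, 0, -0.17], -1], [[0, 0, 0], [0, 0, -0.17], -1], [[0, 0, 0], [0, 0, -0.17], -1]])

```text
time_s: 6.35
tool_pos: [540.8, -300.0, 352.6]
ee_rot: [-0.001, 0.862, 0.508, -0.001]
wrist_force: [-0.5, 0.4, 0.0]
grip_width: -0.0
finger_force: 0.0
```

```bash
python3 - <<'E'
from h import *
o=ctrl.observe();print({k:np.round(o[k],3) for k in ('time_s','joints','tool_pos')})
s=ctrl.snapshot('wrist');W=world(s,o)
print([(np.round(r['location'],1).tolist(),round(r['conf'],2)) for r in ctrl.landmark_of('wrist','cap_top')])
m=(abs(W[...,2]-192)<9)&(np.hypot(W[...,0]-540,W[...,1]+303)<17);print(m.sum(),np.median(W[m],0))
P=np.array([563,-27]);
for y,z in ((37,350),(104,350),(104,246)): print(rel((*P,z),tgt(y)))
E
```

```text
{'time_s': np.float64(6.35), 'joints': array([ 0.233,  0.587,  0.369,  1.427, -0.219,  1.171,  0.126]), 'tool_pos': array([ 540.782, -300.006,  352.631])}
[([540.1, -303.1, 200.8], 0.74)]
1421 [ 540.47180945 -301.65777625  195.35910583]
([-0.0033, -0.0021, -1.1518], [0.2496, -0.1129, 0.0028])
([-0.0019, -0.0042, -2.3211], [0.2496, -0.1129, 0.0028])
([-0.0019, -0.0042, -2.3211], [0.2496, -0.1125, 0.1068])
```

The cap is back up at about 195.5 mm. Next is a move above the handle with the gripper open.

Request:
step_arm(series=[[[0, 0, -1.15], [0.15, -0.07, 0], 1], [[0, 0, -1.15], [0.15, -0.07, 0], 1], [[0, 0, -1.15], [0.2, -0.09, 0], 1], [[0, 0, -1.15], [0.2, -0.09, 0], 1], [[0, 0, -1.15], [0.25, -0.113, 0], 1], [[0, 0, -1.15], [0.25, -0.113, 0], 1], [[0, 0, -1.15], [0.25, -0.113, 0], 1], [[0, 0, -2.32], [0.25, -0.113, 0], 1], [[0, 0, -2.32], [0.25, -0.113, 0], 1], [[0, 0, -2.32], [0.25, -0.113, 0], 1], [[0, 0, -2.32], [0.25, -0.113, 0], 1], [[0, 0, -2.32], [0.25, -0.113, 0], 1], [[0, 0, -2.32], [0.25, -0.113, 0], 1], [[0, 0, -2.32], [0.25, -0.113, 0], 1], [[0, 0, -2.32], [0.25, -0.113, 0], 1]])

```text
time_s: 8.32
tool_pos: [563.5, -28.6, 353.6]
ee_rot: [-0.001, -0.119, 0.993, -0.0]
wrist_force: [-0.7, -0.5, 0.3]
grip_width: 85.3
finger_force: 0.0
```

```bash
python3 - <<'E'
from h import *
o=ctrl.observe();print({k:np.round(o[k],3) for k in ('time_s','joints','tool_pos')})
s=ctrl.snapshot('wrist');W=world(s,o);cv2.imwrite('pics/w2.png',s['pixels']);ctrl.snapshot('top')
for c in ('wrist','top'): print([(np.round(r['location'],1).tolist(),round(r['conf'],2)) for r in ctrl.landmark_of(c,'door_handle')])
m=(abs(W[...,2]-289)<5)&(np.hypot(W[...,0]-562,W[...,1]+27)<22);print(m.sum(),np.median(W[m],0),cv2.minEnclosingCircle(W[m][:,:2].astype(np.float32)))
E
```

```text
{'time_s': np.float64(8.325), 'joints': array([ 0.13 ,  0.484, -0.263,  1.572,  0.136,  1.105,  1.643]), 'tool_pos': array([563.468, -28.617, 353.568])}
[([562.5, -25.0, 266.7], 0.79)]
[([560.1, -27.4, 267.9], 0.91), ([449.6, -235.7, 11.6], 0.23)]
1239 [560.1675709  -28.27216899 289.49496292] ((561.05615234375, -28.01268196105957), 11.173421859741211)
```

Request:
step_arm(series=[[[0, 0, 0], [0.0017, 0.001, 0.04], 1], [[0, 0, 0], [0.0017, 0.001, 0.08], 1], [[0, 0, 0], [0.0017, 0.001, 0.107], 1], [[0, 0, 0], [0.0017, 0.001, 0.107], 1], [[0, 0, 0], [0.0017, 0.001, 0.107], -1], [[0, 0, 0], [0.0017, 0.001, 0.107], -1], [[0, 0, 0], [0.0017, 0.001, 0.107], -1], [[0, 0, 0], [0.0017, 0.001, 0.107], -1], [[0, 0, 0], [0.0017, 0.001, 0.107], -1], [[0, 0, 0], [0.0017, 0.001, 0.107], -1]])

```text
time_s: 9.78
tool_pos: [562.5, -27.1, 248.2]
ee_rot: [0.001, -0.121, 0.993, -0.0]
wrist_force: [-0.7, -1.2, 6.6]
grip_width: 20.8
finger_force: 58.5
```

```bash
cat >> h.py <<'E'
H=np.array([584,191.]);KY=19.85
def door_rows(p,th0,ths,rot=1.0,da=0):
    """rows of arc: handle at p now (angle th0), to each th"""
    o=ctrl.observe();q=o['ee_rot'];Rt=R.from_quat([q[1],q[2],q[3],q[0]]).as_matrix()
    out=[]
    for th in ths:
        d=-(th-th0);c,s=np.cos(d),np.sin(d);v=np.array(p[:2])-H
        n=H+np.array([[c,-s],[s,c]])@v
        M=R.from_euler('z',rot*d).as_matrix()@Rt
        dp=np.array([*(n-np.array(p[:2])),0])
        out.append((round(th,2),(R.from_matrix(Rt.T@M).as_rotvec()).round(3).tolist(),(Rt.T@dp/1000).round(4).tolist(),n.round().tolist()))
    return out
E
python3 - <<'E'
from h import *
o=ctrl.observe();print({k:np.round(o[k],3) for k in ('time_s','joints','tool_pos','wrist_force','grip_width')})
p=o['tool_pos'];v=p[:2]-H;print(np.hypot(*v))
a=np.radians(KY);x=v@[np.cos(a),np.sin(a)];y=v@[-np.sin(a),np.cos(a)];th0=np.arctan2(-x,-y)-np.arctan2(73,205);print(th0)
for r in door_rows(p,th0,np.append(np.arange(.2,2.1,.1),[2.0])): print(r)
E
```

```text
{'time_s': np.float64(9.775), 'joints': array([ 0.115,  0.589, -0.246,  1.736,  0.184,  0.838,  1.599]), 'tool_pos': array([562.461, -27.14 , 248.19 ]), 'wrist_force': array([-0.662, -1.152,  6.598]), 'grip_width': np.float64(20.835)}
219.20058533173372
0.10277035543838542
(np.float64(0.2), [0.0, 0.0, 0.097], [0.0197, 0.0081, -0.0], [541.0, -24.0])
(np.float64(0.3), [0.0, 0.0, 0.197], [0.0391, 0.0184, -0.0001], [520.0, -19.0])
(np.float64(0.4), [0.0, 0.0, 0.297], [0.0573, 0.0305, -0.0001], [500.0, -11.0])
(np.float64(0.5), [0.001, 0.0, 0.397], [0.0742, 0.0445, -0.0002], [480.0, -2.0])
(np.float64(0.6), [0.001, 0.001, 0.497], [0.0897, 0.06, -0.0002], [461.0, 10.0])
(np.float64(0.7), [0.001, 0.001, 0.597], [0.1035, 0.077, -0.0002], [444.0, 23.0])
(np.float64(0.8), [0.001, 0.001, 0.697], [0.1155, 0.0953, -0.0003], [427.0, 38.0])
(np.float64(0.9), [0.001, 0.001, 0.797], [0.1257, 0.1147, -0.0003], [413.0, 54.0])
(np.float64(1.0), [0.001, 0.001, 0.897], [0.1339, 0.135, -0.0003], [400.0, 72.0])
(np.float64(1.1), [0.001, 0.001, 0.997], [0.14, 0.1561, -0.0004], [389.0, 91.0])
(np.float64(1.2), [0.002, 0.001, 1.097], [0.144, 0.1776, -0.0004], [380.0, 111.0])
(np.float64(1.3), [0.002, 0.001, 1.197], [0.1458, 0.1995, -0.0004], [373.0, 131.0])
(np.float64(1.4), [0.002, 0.001, 1.297], [0.1454, 0.2214, -0.0004], [368.0, 153.0])
(np.float64(1.5), [0.002, 0.001, 1.397], [0.1428, 0.2431, -0.0005], [365.0, 175.0])
(np.float64(1.6), [0.002, 0.002, 1.497], [0.1381, 0.2645, -0.0005], [365.0, 196.0])
(np.float64(1.7), [0.002, 0.002, 1.597], [0.1312, 0.2853, -0.0005], [367.0, 218.0])
(np.float64(1.8), [0.002, 0.002, 1.697], [0.1224, 0.3054, -0.0005], [370.0, 240.0])
(np.float64(1.9), [0.003, 0.002, 1.797], [0.1115, 0.3244, -0.0005], [376.0, 261.0])
(np.float64(2.0), [0.003, 0.002, 1.897], [0.0988, 0.3423, -0.0005], [384.0, 281.0])
(np.float64(2.0), [0.003, 0.002, 1.897], [0.0988, 0.3423, -0.0005], [384.0, 281.0])
```

Request:
step_arm(series=[[[0, 0, 0.05], [0.01, 0.004, 0], -1], [[0, 0, 0.1], [0.0197, 0.0081, 0], -1], [[0, 0, 0.2], [0.0391, 0.0184, 0], -1], [[0, 0, 0.3], [0.0573, 0.0305, 0], -1], [[0, 0, 0.4], [0.0742, 0.0445, 0], -1], [[0, 0, 0.5], [0.0897, 0.06, 0], -1], [[0, 0, 0.6], [0.1035, 0.077, 0], -1], [[0, 0, 0.7], [0.1155, 0.0953, 0], -1], [[0, 0, 0.8], [0.1257, 0.1147, 0], -1], [[0, 0, 0.8], [0.1257, 0.1147, 0], -1]])

```text
time_s: 11.02
tool_pos: [410.9, 54.6, 248.1]
ee_rot: [-0.0, 0.275, 0.961, -0.0]
wrist_force: [-2.5, -4.2, 10.0]
grip_width: 20.5
finger_force: 59.9
```

```bash
python3 - <<'E'
from h import *
o=ctrl.observe();print({k:np.round(o[k],3) for k in ('time_s','joints','tool_pos','wrist_force','grip_width')})
p=o['tool_pos'];v=p[:2]-H;print(np.hypot(*v))
a=np.radians(KY);x=v@[np.cos(a),np.sin(a)];y=v@[-np.sin(a),np.cos(a)];th0=np.arctan2(-x,-y)-np.arctan2(73,205);print(th0)
for r in door_rows(p,th0,np.arange(1.0,2.06,.1)): print(r)
E
```

```text
{'time_s': np.float64(11.025), 'joints': array([-0.235,  0.397, -0.012,  2.145,  0.009,  0.6  ,  0.76 ]), 'tool_pos': array([410.928,  54.619, 248.102]), 'wrist_force': array([-2.545, -4.195,  9.989]), 'grip_width': np.float64(20.517)}
220.34874471759628
0.9077653154079449
(np.float64(1.0), [-0.0, 0.0, 0.092], [0.0188, 0.0078, 0.0], [399.0, 71.0])
(np.float64(1.1), [-0.0, 0.0, 0.192], [0.0382, 0.0181, 0.0], [388.0, 90.0])
(np.float64(1.2), [-0.0, 0.0, 0.292], [0.0566, 0.0303, 0.0], [379.0, 110.0])
(np.float64(1.3), [-0.0, 0.0, 0.392], [0.0736, 0.0443, -0.0], [372.0, 131.0])
(np.float64(1.4), [-0.0, 0.0, 0.492], [0.0891, 0.0599, -0.0], [367.0, 153.0])
(np.float64(1.5), [-0.0, 0.0, 0.592], [0.103, 0.077, -0.0], [364.0, 174.0])
(np.float64(1.6), [-0.0, 0.001, 0.692], [0.1152, 0.0954, -0.0], [364.0, 196.0])
(np.float64(1.7), [-0.0, 0.001, 0.792], [0.1254, 0.1149, -0.0], [365.0, 218.0])
(np.float64(1.8), [-0.0, 0.001, 0.892], [0.1336, 0.1353, -0.0], [369.0, 240.0])
(np.float64(1.9), [-0.0, 0.001, 0.992], [0.1398, 0.1564, -0.0001], [375.0, 261.0])
(np.float64(2.0), [-0.0, 0.001, 1.092], [0.1438, 0.1781, -0.0001], [383.0, 282.0])
```

Request:
step_arm(series=[[[0, 0, 0.05], [0.01, 0.004, 0], -1], [[0, 0, 0.092], [0.0188, 0.0078, 0], -1], [[0, 0, 0.192], [0.0382, 0.0181, 0], -1], [[0, 0, 0.292], [0.0566, 0.0303, 0], -1], [[0, 0, 0.392], [0.0736, 0.0443, 0], -1], [[0, 0, 0.492], [0.0891, 0.0599, 0], -1], [[0, 0, 0.592], [0.103, 0.077, 0], -1], [[0, 0, 0.692], [0.1152, 0.0954, 0], -1], [[0, 0, 0.792], [0.1254, 0.1149, 0], -1], [[0, 0, 0.892], [0.1336, 0.1353, 0], -1], [[0, 0, 0.992], [0.1398, 0.1564, 0], -1], [[0, 0, 1.092], [0.1438, 0.1781, 0], -1], [[0, 0, 1.13], [0.145, 0.187, 0], -1], [[0, 0, 1.13], [0.145, 0.187, 0], -1], [[0, 0, 1.13], [0.145, 0.187, 0], 1], [[0, 0, 1.13], [0.145, 0.187, 0], 1], [[0, 0, 1.13], [0.145, 0.187, 0], 1], [[0, 0, 1.13], [0.145, 0.187, -0.05], 1], [[0, 0, 1.13], [0.145, 0.187, -0.11], 1], [[0, 0, 1.13], [0.145, 0.187, -0.13], 1]])

```text
time_s: 13.52
tool_pos: [389.4, 290.3, 380.6]
ee_rot: [-0.0, 0.747, 0.665, 0.003]
wrist_force: [-0.1, 0.1, -1.3]
grip_width: 85.1
finger_force: 0.0
```

```bash
python3 - <<'E'
from h import *
o=ctrl.observe();print({k:np.round(o[k],3) for k in ('time_s','joints','tool_pos','wrist_force','grip_width')})
s=ctrl.snapshot('scene');W=world(s);s2=ctrl.snapshot('top');W2=world(s2)
cv2.imwrite('pics/s2.png',np.hstack([cv2.resize(s['pixels'],(400,300)),cv2.resize(s2['pixels'],(400,300))]))
a=np.radians(KY)
for c in ('scene','top'): 
  for n in ('door_handle','kiln_tile','spray_spot','beaker'):print(c,n,[(np.round(r['location'],1).tolist(),round(r['conf'],2)) for r in ctrl.landmark_of(c,n)])
# tile: white at z~45 inside
for n,W_,im in (('scene',W,s['pixels']),('top',W2,s2['pixels'])):
    K=(W_[...,:2]-[628,69])@np.array([[np.cos(a),-np.sin(a)],[np.sin(a),np.cos(a)]])
    m=(abs(W_[...,2]-45)<5)&(K[...,0]>0)&(K[...,0]<200)&(abs(K[...,1])<115)&(im.min(-1)>120)
    if m.sum()>5: print(n,m.sum(),cv2.minAreaRect(W_[m][:,:2].astype(np.float32)),np.percentile(K[m],[1,99],axis=0))
# beaker approach: lean 45, heading az
B=np.array([447.4,-234])
for hd in (-28,-10): print(hd,[rel((*(B-.0),z),tgt(hd+90,45)) for z in (250,)])
E
```

```text
{'time_s': np.float64(13.525), 'joints': array([-1.039,  0.347,  0.44 ,  1.765, -0.167,  1.061, -0.657]), 'tool_pos': array([389.356, 290.316, 380.612]), 'wrist_force': array([-0.067,  0.083, -1.336]), 'grip_width': np.float64(85.13)}
scene door_handle [([387.8, 296.7, 261.9], 0.8), ([405.7, -542.5, 3.1], 0.24)]
scene kiln_tile [([387.9, 294.6, 265.1], 0.39), ([581.0, 187.4, -3.9], 0.34)]
scene spray_spot [([440.8, -236.5, 13.4], 0.94), ([316.5, -193.5, 2.8], 0.59)]
scene beaker [([388.2, -75.5, 0.1], 0.79), ([449.4, -237.2, 17.0], 0.71), ([313.0, -194.4, 0.2], 0.62), ([216.6, -297.9, 2.8], 0.52)]
top door_handle [([385.9, 292.6, 269.2], 0.63)]
top kiln_tile [([683.4, 86.0, 46.8], 0.69), ([405.5, -539.6, -0.9], 0.35)]
top spray_spot [([444.5, -236.8, 13.9], 0.59)]
top beaker [([450.6, -237.8, 9.7], 0.9), ([218.7, -290.0, 1.3], 0.81), ([385.1, -81.0, 0.1], 0.6), ([542.3, -306.6, 195.7], 0.25)]
top 639 ((658.77099609375, 80.54299926757812), (63.75712966918945, 218.32896423339844), 19.70992088317871) [[   2.95261252 -100.74247312]
 [  63.45315635  104.32746063]]
-28 [([-0.4711, -0.6867, -1.1322], [-0.5129, 0.1201, 0.127])]
-10 [([-0.5933, -0.6267, -1.4268], [-0.5129, 0.1201, 0.127])]
```

View pics/s2.png

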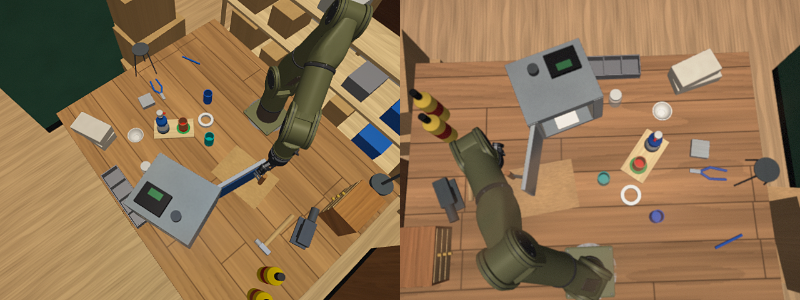

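The picture shows the door wide open with its handle at (387,294), about 2.07 rad. The beaker is still on its spot. Leaning back 45° may need a flipped wrist, so I'll fit a kinematic model to the joint and pose samples and plan with it.

```bash
cat > kin.py <<'E'
import numpy as np, itertools
from scipy.spatial.transform import Rotation as R
from scipy.optimize import least_squares
S=[([-1.14820687,0.68998553,-0.19451879,1.56636739,0.15731511,0.90249695,-0.21512296],[236.7,577.7,230.5],[0,.19313,.98117,-.0009]),
([.249,.634,.351,1.507,-.236,1.043,.146],[540.1,-306.3,299.25],[0,.863,.505,-.001]),
([.233,.587,.369,1.427,-.219,1.171,.126],[540.8,-300,352.6],[-.001,.862,.508,-.001]),
([.13,.484,-.263,1.572,.136,1.105,1.643],[563.5,-28.6,353.6],[-.001,-.119,.993,0]),
([.115,.589,-.246,1.736,.184,.838,1.599],[562.5,-27.1,248.2],[.001,-.121,.993,0]),
([-.235,.397,-.012,2.145,.009,.6,.76],[410.9,54.6,248.1],[0,.275,.961,0]),
([-1.039,.347,.44,1.765,-.167,1.061,-.657],[389.36,290.3,380.6],[0,.747,.665,.003])]
def fk(q,prm,sg,full=False):
    h,a,b,L,e1,e2,c1,c7=prm
    rz=lambda t:R.from_euler('z',t);ry=lambda t:R.from_euler('y',t)
    A=rz(sg[0]*q[0]+c1)*ry(q[1])*rz(sg[1]*q[2])
    p=np.array([0,0,h])+A.apply([e1,0,a]);A=A*ry(q[3])
    pw=p+A.apply([e2,0,b]);fz=A.apply([0,0,1]);A=A*rz(sg[2]*q[4])*ry(q[5])
    p2=pw+A.apply([0,0,L]);A=A*rz(sg[3]*q[6]+c7)
    return (p2,A,p,pw,fz) if full else (p2,A)
def res(prm,sg):
    r=[]
    for q,p,o in S:
        P,A=fk(q,prm,sg);Q=R.from_quat([o[1],o[2],o[3],o[0]])
        r+=list(P-p)+list((A.inv()*Q).as_rotvec()*300)
    return np.array(r)
E
python3 - <<'E'
from kin import *
best=[]
for sg in itertools.product([1,-1],repeat=4):
  for c7 in (0,1.57,3.14,-1.57):
    f=least_squares(res,[345,500,400,290,0,0,0,c7],args=(sg,),loss='soft_l1'); best.append((f.cost,sg,f.x.round(3).tolist(),np.abs(f.fun).max()))
best.sort(key=lambda t:t[0])
for b in best[:3]: print(b)
E
```

```text
(np.float64(48.960508626556134), (-1, -1, -1, -1), [299.724, 561.526, 346.703, 290.553, -4.496, -9.092, -0.078, 780.608], np.float64(13.727024017719906))
(np.float64(48.96050862674056), (-1, -1, -1, -1), [299.729, 561.526, 346.703, 290.559, -4.496, -9.092, -0.078, -193.286], np.float64(13.727018908141908))
(np.float64(48.96050862682522), (-1, -1, -1, -1), [299.707, 561.526, 346.703, 290.537, -4.496, -9.093, -0.078, 1.493], np.float64(13.727025928911466))
```

```bash
python3 - <<'E'
import re
s=open('kin.py').read()
s=s.replace("h,a,b,L,e1,e2,c1,c7=prm","h,a,b,L,e1,e2,c1,c7,y1,y2,y3,x3,o2,o4,o6=prm;q=np.array(q,float)+[0,o2,0,o4,0,o6,0]")
s=s.replace("[e1,0,a]","[e1,y1,a]").replace("[e2,0,b]","[e2,y2,b]").replace("[0,0,L]","[x3,y3,L]")
open('kin.py','w').write(s)
E
python3 - <<'E'
from kin import *
sg=(-1,)*4
x0=[300,560,347,290,0,0,0,1.53]+[0]*7
pr=np.array([.01,.01,.01,.01,.02,.02,.02,100,.02,.02,.02,.02,100,100,100])*1.0
f=least_squares(lambda x:np.r_[res(x,sg),(np.array(x)-x0)*pr],x0)
print(f.cost,f.x.round(3).tolist());print(f.fun[:42].reshape(-1,6).round(1))
np.save('prm.npy',f.x)
E
```

```text
48.088886814439384 [392.191, 562.764, 345.424, 376.327, -2.712, 2.241, -0.035, 1.536, -17.512, -17.506, 9.274, -3.245, 0.004, -0.004, -0.0]
[[ 1.8  0.8 -1.1 -0.  -0.3 -0.2]
 [-2.2 -1.3  1.4  0.2  0.4  0.6]
 [-2.8 -1.2  1.5 -0.   0.   0.3]
 [ 3.2  0.2 -1.4  0.3  0.2 -0.5]
 [ 1.7  0.6 -1.5  0.1 -0.3 -0.2]
 [-0.9  5.5  0.2 -0.2 -0.  -0. ]
 [-4.  -1.1  0.8  0.4  0.6  0.1]]
```

```bash
python3 - <<'E'
from h import *
for p,y,l in [((400,80,420),40,0),((480,-120,430),80,15),((480,-120,430),80,30)]: print(rel(p,tgt(y,l)))
E
```

```text
([-0.0017, 0.0009, -0.8142], [-0.2068, 0.0365, -0.0433])
([-0.1999, -0.2095, -1.5027], [-0.3962, 0.1391, -0.0532])
([-0.3972, -0.4187, -1.4743], [-0.3962, 0.1391, -0.0532])
```

Request:
step_arm(series=[[[0, 0, -0.81], [-0.207, 0.036, -0.043], 1], [[0, 0, -0.81], [-0.207, 0.036, -0.043], 1], [[0, 0, -0.81], [-0.207, 0.036, -0.043], 1], [[0, 0, -0.81], [-0.207, 0.036, -0.043], 1], [[-0.2, -0.21, -1.5], [-0.396, 0.139, -0.053], 1], [[-0.2, -0.21, -1.5], [-0.396, 0.139, -0.053], 1], [[-0.2, -0.21, -1.5], [-0.396, 0.139, -0.053], 1], [[-0.2, -0.21, -1.5], [-0.396, 0.139, -0.053], 1], [[-0.397, -0.419, -1.474], [-0.396, 0.139, -0.053], 1], [[-0.397, -0.419, -1.474], [-0.396, 0.139, -0.053], 1], [[-0.397, -0.419, -1.474], [-0.396, 0.139, -0.053], 1], [[-0.397, -0.419, -1.474], [-0.396, 0.139, -0.053], 1]])

```text
time_s: 15.52
tool_pos: [481.7, -119.5, 431.2]
ee_rot: [0.259, 0.085, 0.962, -0.022]
wrist_force: [1.3, 0.6, 0.9]
grip_width: 85.4
finger_force: 0.0
```

```bash
python3 - <<'E'
from kin import *
from h import ctrl
o=ctrl.observe();print({k:np.round(o[k],3) for k in ('time_s','joints','joint_vel','tool_pos','ee_rot')})
s=open('kin.py').read();s=s.replace("([-1.039,",f"({o['joints'].round(4).tolist()},{o['tool_pos'].round(2).tolist()},{o['ee_rot'].round(4).tolist()}),\n([-1.039,");open('kin.py','w').write(s)
S.append((o['joints'],o['tool_pos'],o['ee_rot']))
sg=(-1,)*4
x0=[345,560,347,330,0,0,0,1.53]+[0]*7
pr=np.array([.01,.01,.01,.01,.02,.02,.02,100,.02,.02,.02,.02,100,100,100])*1.0
f=least_squares(lambda x:np.r_[res(x,sg),(np.array(x)-x0)*pr],x0)
print(f.cost,f.x.round(3).tolist());print(f.fun[:48].reshape(-1,6).round(1))
np.save('prm.npy',f.x)
E
```

```text
{'time_s': np.float64(15.525), 'joints': array([-0.195,  0.063,  0.364,  2.095, -0.04 ,  0.462,  1.588]), 'joint_vel': array([-0.002,  0.011, -0.002, -0.026,  0.   , -0.009,  0.002]), 'tool_pos': array([ 481.735, -119.509,  431.25 ]), 'ee_rot': array([ 0.259,  0.085,  0.962, -0.022])}
62.60100924495413 [360.489, 562.874, 348.317, 342.628, 2.845, 2.658, -0.028, 1.544, -17.867, -17.861, 5.644, 1.707, -0.002, -0.001, 0.003]
[[ 1.3  1.4 -1.8  0.   0.1 -0.2]
 [-2.8 -0.6  1.4  0.2 -0.2  0.4]
 [-3.3 -0.9  2.   0.  -0.6  0. ]
 [ 4.1  0.6 -1.1 -0.2  0.2 -0.4]
 [ 2.2  0.7 -2.2 -0.4 -0.3 -0.1]
 [-1.1  4.3 -0.6 -0.1  0.1 -0.1]
 [-4.1 -2.   1.3 -0.2  0.  -0.1]
 [-0.   1.   1.1 -4.   0.   0.9]]
```

```bash
cat >> kin.py <<'E'
SG=(-1,)*4
LO=np.array([-3.01,-.46,-1.47,.13,-1,.04,-2.66]);HI=np.array([3.01,2.08,1.51,2.56,4.14,2.09,2.66])
def ik(p,M,prm,q0,m=.05,w=0.0):
    q0=np.clip(q0,LO+m+1e-6,HI-m-1e-6)
    def f(q):
        P,A=fk(q,prm,SG);return np.r_[(P-p)/10,(R.from_matrix(M).inv()*A).as_rotvec()*30,w*(q-q0)]
    s=least_squares(f,q0,bounds=(LO+m,HI-m));return s.x,np.abs(s.fun[:6]).max()
E
python3 - <<'E'
from kin import *
from h import tgt
prm=np.load('prm.npy');rng=np.random.default_rng(0)
def gp(c,z,hd,lean):
    M=tgt(hd+90,lean);return np.array([c[0],c[1],z])+M[:,2]*19,M
def fam(name,p,M):
    out=[]
    for i in range(25):
        q,e=ik(p,M,prm,rng.uniform(LO,HI),.08)
        if e<.2: out.append(q)
    print(name,len(out)); 
    seen=[]
    for q in out:
        k=(round(q[4]),round(q[6]),round(q[2]))
        if k not in seen: seen.append(k);print('   ',q.round(2))
for fl in (0,180):
  for l in (45,):
    M=tgt(19.85+90,l);p=np.array([683.5,88.5,97])+M[:,2]*19
    if fl: M=M@np.diag([-1,-1,1])
    fam(f'place {fl} {l}',p,M)
  for hd in (-90,-60,-28,0,20,40,60):
    p,M=gp((447.4,-234),64,hd,45)
    if fl: M=M@np.diag([-1,-1,1])
    fam(f'grasp {fl} {hd}',p,M)
E
```

```text
place 0 45 13
    [ 0.03  0.98 -0.28  2.17  3.16  0.73 -1.27]
    [-0.58  1.22  0.8   2.17  3.77  1.18 -2.37]
    [ 0.32  1.08 -0.76  2.16  2.73  0.77 -0.65]
    [ 0.53  1.3  -1.22  2.15  2.42  1.   -0.1 ]
    [ 0.46  1.2  -1.05  2.16  2.52  0.89 -0.3 ]
    [-0.66  1.37  1.04  2.17  3.82  1.37 -2.58]
grasp 0 -90 21
    [-0.19  1.07  0.15  2.2   1.61  0.65 -1.77]
    [-0.58  1.35  0.88  2.23  3.81  0.13  2.26]
    [-0.49  1.24  0.67  2.2   1.94  0.15 -2.15]
    [ 0.51  1.29 -1.04  2.19  1.62  1.76 -1.63]
grasp 0 -60 0
grasp 0 -28 0
grasp 0 0 0
grasp 0 20 15
    [ 1.32  1.21 -0.86  2.38  3.1   0.47 -0.17]
    [ 1.01  1.09 -0.33  2.39  3.87  0.72 -0.99]
    [ 1.15  1.12 -0.56  2.39  3.62  0.58 -0.72]
    [ 1.46  1.37 -1.17  2.37  2.45  0.56  0.51]
grasp 0 40 6
    [ 1.42  1.26 -0.98  2.13  1.07  0.14  2.14]
grasp 0 60 9
    [ 1.03  1.07 -0.34  1.93 -0.82  0.62 -2.06]
    [ 1.49  1.48 -1.33  1.91  0.88  0.77  2.58]
    [ 1.16  1.11 -0.56  1.93 -0.51  0.51 -2.35]
    [ 1.22  1.14 -0.67  1.93 -0.3   0.48 -2.57]
place 180 45 12
    [ 0.15  1.   -0.46  2.16  2.99  0.73  2.1 ]
    [-0.54  1.1
[... 306 characters left out ...]
  0.86  2.23  3.74  0.12 -0.81]
    [ 0.34  1.15 -0.72  2.19  1.6   1.43  1.48]
    [-0.5   1.24  0.69  2.2   2.    0.14  0.94]
grasp 180 -60 0
grasp 180 -28 0
grasp 180 0 0
grasp 180 20 18
    [ 1.03  1.09 -0.36  2.39  3.84  0.69  2.19]
    [ 1.47  1.39 -1.2   2.37  2.4   0.58 -2.58]
    [ 1.52  1.48 -1.33  2.37  2.21  0.68 -2.37]
    [ 1.17  1.13 -0.6   2.39  3.56  0.55  2.48]
grasp 180 40 4
    [ 1.42  1.25 -0.97  2.13  1.05  0.13 -0.99]
grasp 180 60 20
    [ 1.03  1.07 -0.34  1.93 -0.82  0.62  1.09]
    [ 1.45  1.39 -1.2   1.91  0.72  0.65 -0.41]
    [ 1.24  1.15 -0.7   1.92 -0.24  0.47  0.52]
    [ 1.49  1.47 -1.32  1.91  0.87  0.76 -0.55]
    [ 1.27  1.17 -0.76  1.92 -0.11  0.47  0.39]
```

```bash
cat >> kin.py <<'E'
def rows(qa,qb,n,prm,ref=None):
    """tool-frame rows from pose at qa to qb, joint-interpolated; uses model both ends"""
    p0,A0=fk(qa,prm,SG) if ref is None else ref;out=[]
    for t in np.linspace(0,1,n+1)[1:]:
        p,A=fk(qa+(qb-qa)*t,prm,SG);out.append([(A0.inv()*A).as_rotvec().round(3).tolist(),(A0.inv().apply(p-p0)/1000).round(4).tolist()])
    return out
E
python3 - <<'E'
from kin import *
from h import tgt,ctrl
prm=np.load('prm.npy');o=ctrl.observe();qc=o['joints']
F=np.diag([-1,-1,1])
for hd in (-85,-95,-100,-105):
    M=tgt(hd+90,45)@F
    g=np.array([447.4,-234,64])+M[:,2]*19;pg=g-M[:,2]*110
    a,e=ik(pg,M,prm,np.array([-.1,.9,0,2.2,1.6,.8,1.4]),.08,.02)
    b,e2=ik(g,M,prm,a,.08,.05);print(hd,a.round(2),round(e,2),b.round(2),round(e2,2))
hd=-97
M=tgt(hd+90,45)@F;g=np.array([447.4,-234,64])+M[:,2]*19;pg=g-M[:,2]*110
a,e=ik(pg,M,prm,np.array([-.1,.9,0,2.2,1.6,.8,1.4]),.08,.02)
print(pg,g,a.round(2),'max dq',np.abs(a-qc).max())
for t in np.linspace(0,1,11): p,A=fk(qc+(a-qc)*t,prm,SG);print(p.round(),A.apply([0,0,1]).round(2))
# place
M2=tgt(19.85+90,45)@F;pl=np.array([683.5,88.5,97])+M2[:,2]*19
for q0 in (a,): print('place',ik(pl,M2,prm,np.array([.0,1.,-.2,2.16,3.2,.8,1.9]),.08,.02))
E
```

```text
-85 [-0.24  0.88 -0.07  2.27  1.41  0.84  1.53] 0.0 [-0.06  1.06 -0.07  2.25  1.74  0.86  1.33] 0.0
-95 [-0.16  0.88 -0.14  2.12  1.18  0.94  1.68] 0.0 [-0.03  1.05 -0.09  2.14  1.47  0.86  1.48] 0.0
-100 [-0.12  0.89 -0.17  2.04  1.09  1.    1.73] 0.0 [-0.01  1.04 -0.11  2.08  1.35  0.88  1.55] 0.0
-105 [-0.09  0.9  -0.2   1.97  1.01  1.06  1.76] 0.0 [ 0.01  1.05 -0.13  2.02  1.25  0.91  1.6 ] 0.0
[ 455.24189216 -170.13291358  128.34671709] [ 445.76268186 -247.33488617   50.56497116] [-0.15  0.89 -0.15  2.09  1.14  0.96  1.7 ] max dq 1.1801189500794211
[ 482. -118.  432.] [ 0.49 -0.1  -0.87]
[ 473. -113.  387.] [ 0.37 -0.13 -0.92]
[ 462. -112.  347.] [ 0.25 -0.18 -0.95]
[ 450. -116.  311.] [ 0.14 -0.25 -0.96]
[ 440. -123.  280.] [ 0.05 -0.32 -0.95]
[ 433. -133.  253.] [-0.03 -0.39 -0.92]
[ 429. -143.  228.] [-0.09 -0.46 -0.88]
[ 429. -154.  204.] [-0.12 -0.54 -0.84]
[ 434. -162.  181.] [-0.13 -0.6  -0.79]
[ 443. -168.  156.] [-0.12 -0.66 -0.74]
[ 455. -170.  128.] [-0.09 -0.7  -0.71]
place (array([ 0.01590912,  0.97638734, -0.24824587,  2.1669503 ,  3.18096789,
        0.7377111 ,  1.83423186]), np.float64(1.7826356948913442e-06))
```

```bash
python3 - <<'E'
from kin import *
from h import tgt,ctrl,rel
prm=np.load('prm.npy');o=ctrl.observe();qc=o['joints']
F=np.diag([-1,-1,1]);M=tgt(-7,45)@F;pg=np.array([455.2,-170.1,128.3])
a,e=ik(pg,M,prm,np.array([-.1,.9,0,2.2,1.6,.8,1.4]),.08,.02)
for t in np.linspace(0,1,10)[1:-1]:
    p,A=fk(qc+(a-qc)*t,prm,SG);print(rel(p,A.as_matrix()))
print(rel(pg,M))
E
```

```text
([0.0638, 0.1438, -0.1911], [0.0338, 0.0053, 0.0365])
([0.1077, 0.2848, -0.3786], [0.0665, 0.0027, 0.0684])
([0.1448, 0.4208, -0.566], [0.0955, -0.005, 0.0957])
([0.1752, 0.5496, -0.7539], [0.1195, -0.016, 0.1198])
([0.1988, 0.6688, -0.9426], [0.1377, -0.0283, 0.1426])
([0.2155, 0.7757, -1.1324], [0.1503, -0.0399, 0.166])
([0.2253, 0.8678, -1.3232], [0.1583, -0.0492, 0.1915])
([0.2282, 0.9422, -1.5147], [0.1632, -0.0546, 0.2204])
([0.2245, 0.9958, -1.7061], [0.1669, -0.0549, 0.2533])
```

Request:
step_arm(series=[[[0.064, 0.144, -0.191], [0.034, 0.005, 0.0365], 1], [[0.064, 0.144, -0.191], [0.034, 0.005, 0.0365], 1], [[0.108, 0.285, -0.379], [0.0665, 0.003, 0.068], 1], [[0.108, 0.285, -0.379], [0.0665, 0.003, 0.068], 1], [[0.145, 0.421, -0.566], [0.0955, -0.005, 0.096], 1], [[0.145, 0.421, -0.566], [0.0955, -0.005, 0.096], 1], [[0.175, 0.55, -0.754], [0.1195, -0.016, 0.12], 1], [[0.175, 0.55, -0.754], [0.1195, -0.016, 0.12], 1], [[0.199, 0.669, -0.943], [0.138, -0.028, 0.143], 1], [[0.199, 0.669, -0.943], [0.138, -0.028, 0.143], 1], [[0.216, 0.776, -1.132], [0.15, -0.04, 0.166], 1], [[0.216, 0.776, -1.132], [0.15, -0.04, 0.166], 1], [[0.225, 0.868, -1.323], [0.158, -0.049, 0.1915], 1], [[0.225, 0.868, -1.323], [0.158, -0.049, 0.1915], 1], [[0.228, 0.942, -1.515], [0.163, -0.055, 0.22], 1], [[0.228, 0.942, -1.515], [0.163, -0.055, 0.22], 1], [[0.2245, 0.996, -1.706], [0.167, -0.055, 0.253], 1], [[0.2245, 0.996, -1.706], [0.167, -0.055, 0.253], 1], [[0.2245, 0.996, -1.706], [0.167, -0.055, 0.253], 1]])

```text
time_s: 17.9
tool_pos: [452.9, -171.1, 130.0]
ee_rot: [-0.286, -0.61, 0.694, -0.254]
wrist_force: [-0.9, 0.3, 0.0]
grip_width: 85.5
finger_force: 0.0
```

```bash
python3 - <<'E'
from kin import *
from h import *
o=ctrl.observe();print({k:np.round(o[k],3) for k in ('time_s','joints','tool_pos','ee_rot','wrist_force')})
F=np.diag([-1,-1,1]);M=tgt(-7,45)@F
s=ctrl.snapshot('wrist');W=world(s,o);cv2.imwrite('pics/w3.png',s['pixels'])
print([(np.round(r['location'],1).tolist(),round(r['conf'],2)) for r in ctrl.landmark_of('wrist','beaker')])
m=(abs(W[...,2]-96)<4)&(np.hypot(W[...,0]-447.4,W[...,1]+234)<45);print(m.sum(),m.sum() and cv2.minEnclosingCircle(W[m][:,:2].astype(np.float32)))
r=(W[...,2]>25)&(W[...,2]<97)&(np.hypot(W[...,0]-447.4,W[...,1]+234)<40);print(r.sum(),np.nanmax(W[r][:,2]) if r.sum() else 0)
p=o['tool_pos'];g=np.array([447.4,-234,64])+M[:,2]*19
for d in (60,0): print(rel(g-M[:,2]*d,M))
E
```

```text
{'time_s': np.float64(17.9), 'joints': array([-0.453,  0.93 ,  0.386,  2.13 ,  0.899,  0.571,  1.967]), 'tool_pos': array([ 452.943, -171.082,  129.967]), 'ee_rot': array([-0.286, -0.61 ,  0.694, -0.254]), 'wrist_force': array([-0.853,  0.331,  0.002])}
[([448.1, -236.3, 9.8], 0.78), ([217.8, -291.4, 0.8], 0.65)]
2290 ((447.25726318359375, -234.16600036621094), 27.203487396240234)
9215 96.99963262813785
([0.0002, 0.0004, -0.0058], [-0.0018, -0.0019, 0.0502])
([0.0002, 0.0004, -0.0058], [-0.0018, -0.0019, 0.1102])
```

View pics/w3.png

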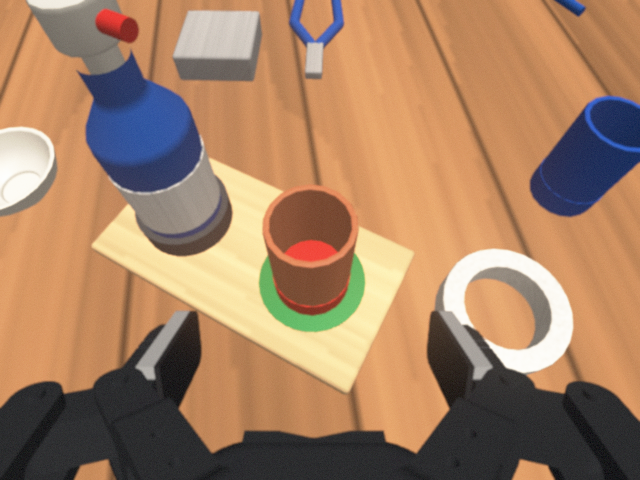

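The wrist view shows the beaker at (311,245), centred between the open fingers, and the bottle clear to the left. Next is the grasp.

Request:
step_arm(series=[[[0, 0, -0.006], [-0.002, -0.002, 0.03], 1], [[0, 0, -0.006], [-0.002, -0.002, 0.06], 1], [[0, 0, -0.006], [-0.002, -0.002, 0.09], 1], [[0, 0, -0.006], [-0.002, -0.002, 0.11], 1], [[0, 0, -0.006], [-0.002, -0.002, 0.11], 1], [[0, 0, -0.006], [-0.002, -0.002, 0.11], 1], [[0, 0, -0.006], [-0.002, -0.002, 0.11], -1], [[0, 0, -0.006], [-0.002, -0.002, 0.11], -1], [[0, 0, -0.006], [-0.002, -0.002, 0.11], -1], [[0, 0, -0.006], [-0.002, -0.002, 0.11], -1], [[0, 0, -0.006], [-0.002, -0.002, 0.11], -1], [[0, 0, -0.006], [-0.002, -0.002, 0.11], -1]])

```text
time_s: 19.5
tool_pos: [446.3, -246.1, 49.0]
ee_rot: [-0.287, -0.614, 0.69, -0.253]
wrist_force: [-0.4, 4.8, 6.2]
grip_width: 51.6
finger_force: 63.4
```

```bash
python3 - <<'E'
from kin import *
from h import *
o=ctrl.observe();print({k:np.round(o[k],3) for k in ('time_s','joints','tool_pos','ee_rot','wrist_force','grip_width')})
F=np.diag([-1,-1,1])
# waypoints of grasp centre, heading, keep lean 45
G=lambda c,hd:(np.array(c,float)+(tgt(hd+90,45)@F)[:,2]*19,tgt(hd+90,45)@F)
q=o['ees'] if 'ees' in o else o['joints']
prm=np.load('prm.npy');q=o['joints'].copy()
W=[((447,-234,100),-97),((447,-225,170),-97),((450,-210,190),-85),((460,-180,190),-73),((470,-150,190),-61),((480,-115,190),-50),((490,-80,190),-38),((500,-45,180),-26),((505,-20,170),-14),((510,0,160),-3),((515,15,150),9),((523,28,140),19.85)]
for c,hd in W:
    p,M=G(c,hd);q,e=ik(p,M,prm,q,.02,.1);print(c,hd,q.round(2),round(e,2),*rel(p,M))
E
```

```text
{'time_s': np.float64(19.5), 'joints': array([-0.419,  1.179,  0.603,  2.158,  1.207,  0.225,  1.703]), 'tool_pos': array([ 446.318, -246.083,   49.042]), 'ee_rot': array([-0.287, -0.614,  0.69 , -0.253]), 'wrist_force': array([-0.443,  4.768,  6.171]), 'grip_width': np.float64(51.583)}
(447, -234, 100) -97 [-0.39  1.08  0.52  2.13  1.1   0.36  1.83] 0.0 [-0.0008, -0.0006, 0.0059] [0.0275, 0.0009, -0.0256]
(447, -225, 170) -97 [-0.37  0.9   0.45  2.13  0.98  0.52  2.02] 0.0 [-0.0008, -0.0006, 0.0059] [0.0707, 0.0022, -0.0813]
(450, -210, 190) -85 [-0.45  0.85  0.5   2.25  1.34  0.42  1.8 ] 0.0 [0.1474, -0.0002, -0.1422] [0.0739, -0.0017, -0.1065]
(460, -180, 190) -73 [-0.43  0.81  0.34  2.35  1.74  0.54  1.51] 0.0 [0.2955, 0.0001, -0.2903] [0.0514, -0.0108, -0.129]
(470, -150, 190) -61 [-0.39  0.79  0.2   2.45  2.    0.68  1.36] 0.0 [0.4436, 0.0005, -0.4384] [0.0286, -0.0196, -0.1519]
(480, -115, 190) -50 [-0.39  0.79  0.11  2.52  2.17  0.8   1.29] 0.0 [0.5793, 0.0009, -0.5741] [0.002, -0.0274, -0.1786]
(490, -80, 190) -38 [ 0.38  1.13 -1.45  2.54  1.68  1.87  1.92] 0.65 [0.7274, 0.0013, -0.7223] [-0.0249, -0.0349, -0.2056]
(500, -45, 180) -26 [ 0.38  1.14 -1.45  2.54  1.79  1.79  2.1 ] 1.48 [0.8754, 0.0017, -0.8704] [-0.0592, -0.042, -0.2258]
(505, -20, 170) -14 [ 0.43  1.14 -1.45  2.54  1.91  1.66  2.32] 2.34 [1.0234, 0.0021, -1.0186] [-0.0861, -0.0447, -0.2386]
(510, 0, 160) -3 [ 0.52  1.16 -1.45  2.54  2.04  1.51  2.55] 2.72 [1.1591, 0.0025, -1.1544] [-0.1095, -0.0475, -0.2479]
(515, 15, 150) 9 [ 0.59  1.08 -1.24  2.54  2.31  1.18  2.64] 2.48 [1.307, 0.0029, -1.3027] [-0.1294, -0.0502, -0.2537]
(523, 28, 140) 19.85 [ 0.6   1.06 -1.05  2.54  2.61  0.99  2.64] 1.43 [1.4408, 0.0033, -1.4367] [-0.148, -0.0558, -0.2581]
```

```bash
cat > wp.py <<'E'
from kin import *
from h import *
F=np.diag([-1,-1,1]);prm=np.load('prm.npy')
TILE=np.array([683.5,88.5]);a=np.radians(KY);KX=np.array([np.cos(a),np.sin(a)]);KYv=np.array([-KX[1],KX[0]])
def G(c,hd,lean=45): M=tgt(hd+90,lean)@F;return np.array(c,float)+M[:,2]*19,M
def K(x,y,z): return (*(TILE+(x-60)*KX+y*KYv),z)
def show(Wp,seg=None):
    q=ctrl.observe()['joints'].copy()
    for c,hd in Wp:
        p,M=G(c,hd);q,e=ik(p,M,prm,q,.02,.1);r=rel(p,M)
        print(np.round(c).tolist(),hd,q.round(2),round(e,2),np.round(r[0],3).tolist(),np.round(r[1],4).tolist())
E
python3 - <<'E'
from wp import *
show([((447,-234,100),-97),((448,-225,150),-97),((470,-200,175),-87),((500,-180,175),-77),((525,-160,175),-67),((545,-140,175),-57),((565,-120,175),-47),((585,-100,175),-37),((595,-75,170),-27),((605,-50,165),-17),((608,-25,160),-7),((608,0,150),3),((600,28,140),13),(K(-45,0,125),19.85),(K(-45,0,108),19.85),(K(0,0,103),19.85),(K(60,0,103),19.85),(K(60,0,95),19.85)])
E
```

```text
[447, -234, 100] -97 [-0.39  1.08  0.52  2.13  1.1   0.36  1.83] 0.0 [-0.001, -0.001, 0.006] [0.0275, 0.0009, -0.0256]
[448, -225, 150] -97 [-0.38  0.94  0.46  2.13  1.01  0.48  1.97] 0.0 [-0.001, -0.001, 0.006] [0.0565, 0.0012, -0.0673]
[470, -200, 175] -87 [-0.47  0.9   0.51  2.17  1.16  0.43  1.94] 0.0 [0.123, -0.0, -0.118] [0.0547, -0.02, -0.1045]
[500, -180, 175] -77 [-0.51  0.9   0.51  2.19  1.44  0.39  1.77] 0.0 [0.246, 0.0, -0.241] [0.0379, -0.0497, -0.1216]
[525, -160, 175] -67 [-0.47  0.87  0.4   2.23  1.75  0.47  1.59] 0.0 [0.37, 0.0, -0.364] [0.0211, -0.0743, -0.1385]
[545, -140, 175] -57 [-0.42  0.84  0.28  2.28  1.99  0.57  1.49] 0.0 [0.493, 0.001, -0.488] [0.0045, -0.0937, -0.1552]
[565, -120, 175] -47 [-0.36  0.82  0.19  2.31  2.19  0.65  1.45] 0.0 [0.616, 0.001, -0.611] [-0.0123, -0.1129, -0.1721]
[585, -100, 175] -37 [-0.3   0.81  0.12  2.34  2.38  0.72  1.45] 0.0 [0.74, 0.001, -0.735] [-0.0293, -0.1318, -0.1892]
[595, -75, 170] -27 [-0.24  0.82  0.06  2.38  2.56  0.8   1.45] 0.0 [0.863, 0.002, -0.858] [-0.0527, -0.1398, -0.2056]
[605, -50, 165] -17 [-0.18  0.83  0.
[... 357 characters left out ...]
 3.23  0.95  1.67] 0.0 [1.356, 0.003, -1.352] [-0.1531, -0.1329, -0.2637]
[585.0, 53.0, 125.0] 19.85 [-0.01  0.94 -0.1   2.46  3.32  1.    1.72] 0.0 [1.441, 0.003, -1.437] [-0.181, -0.1142, -0.2703]
[585.0, 53.0, 108.0] 19.85 [-0.01  0.98 -0.1   2.46  3.32  1.05  1.73] 0.0 [1.441, 0.003, -1.437] [-0.193, -0.1143, -0.2582]
[627.0, 68.0, 103.0] 19.85 [-0.04  0.97 -0.11  2.33  3.3   0.92  1.7 ] 0.0 [1.441, 0.003, -1.437] [-0.2107, -0.1545, -0.2691]
[684.0, 88.0, 103.0] 19.85 [-0.07  0.96 -0.12  2.17  3.29  0.75  1.67] 0.0 [1.441, 0.003, -1.437] [-0.2295, -0.2082, -0.2882]
[684.0, 88.0, 95.0] 19.85 [-0.07  0.98 -0.12  2.17  3.29  0.76  1.68] 0.0 [1.441, 0.003, -1.437] [-0.2352, -0.2082, -0.2825]
```

Request:
step_arm(series=[[[0, 0, 0], [0.0072, 0, -0.0067], -1], [[0, 0, 0.003], [0.0275, 0.001, -0.0256], -1], [[0, 0, 0.006], [0.045, 0.001, -0.05], -1], [[0, 0, 0.006], [0.0565, 0.001, -0.0673], -1], [[0.06, 0, -0.055], [0.056, -0.01, -0.086], -1], [[0.123, 0, -0.118], [0.0547, -0.02, -0.1045], -1], [[0.185, 0, -0.18], [0.046, -0.035, -0.113], -1], [[0.246, 0, -0.241], [0.038, -0.05, -0.1216], -1], [[0.308, 0, -0.303], [0.03, -0.062, -0.13], -1], [[0.37, 0, -0.364], [0.021, -0.074, -0.1385], -1], [[0.493, 0.001, -0.488], [0.0045, -0.094, -0.155], -1], [[0.493, 0.001, -0.488], [0.0045, -0.094, -0.155], -1], [[0.616, 0.001, -0.611], [-0.012, -0.113, -0.172], -1], [[0.616, 0.001, -0.611], [-0.012, -0.113, -0.172], -1], [[0.74, 0.001, -0.735], [-0.029, -0.132, -0.189], -1], [[0.74, 0.001, -0.735], [-0.029, -0.132, -0.189], -1], [[0.74, 0.001, -0.735], [-0.029, -0.132, -0.189], -1]])

```text
time_s: 21.62
tool_pos: [594.6, -110.3, 160.7]
ee_rot: [0.123, 0.876, -0.296, 0.361]
wrist_force: [-0.3, -0.6, -2.3]
grip_width: 51.6
finger_force: 64.2
```

```bash
python3 - <<'E'
from wp import *
o=ctrl.observe();print({k:np.round(o[k],3) for k in ('time_s','joints','tool_pos','ee_rot','wrist_force','grip_width')})
show([((585,-85,170),-27),((588,-60,165),-17),((590,-35,160),-7),((590,-10,150),3),((588,20,140),13),(K(-45,0,125),19.85),(K(-45,0,106),19.85)])
E
```

```text
{'time_s': np.float64(21.625), 'joints': array([-0.332,  0.818,  0.233,  2.342,  2.46 ,  0.671,  1.383]), 'tool_pos': array([ 594.63 , -110.261,  160.67 ]), 'ee_rot': array([ 0.123,  0.876, -0.296,  0.361]), 'wrist_force': array([-0.308, -0.571, -2.319]), 'grip_width': np.float64(51.576)}
[585, -85, 170] -27 [-0.27  0.83  0.13  2.41  2.65  0.81  1.36] 0.0 [0.129, 0.002, -0.126] [-0.0098, -0.0167, -0.004]
[588, -60, 165] -17 [-0.21  0.84  0.08  2.45  2.82  0.9   1.4 ] 0.0 [0.252, 0.002, -0.25] [-0.0228, -0.0406, -0.01]
[590, -35, 160] -7 [-0.15  0.86  0.05  2.47  2.99  0.96  1.45] 0.0 [0.375, 0.002, -0.373] [-0.0366, -0.0638, -0.0167]
[590, -10, 150] 3 [-0.09  0.88  0.02  2.48  3.16  1.    1.52] 0.0 [0.499, 0.002, -0.497] [-0.0553, -0.0856, -0.0213]
[588, 20, 140] 13 [-0.06  0.91  0.    2.47  3.31  1.01  1.6 ] 0.0 [0.622, 0.002, -0.621] [-0.0776, -0.1099, -0.0294]
[585.0, 53.0, 125.0] 19.85 [-0.06  0.94 -0.01  2.46  3.38  1.03  1.64] 0.0 [0.706, 0.003, -0.705] [-0.105, -0.1351, -0.0356]
[585.0, 53.0, 106.0] 19.85 [-0.06  0.99 -0.01  2.46  3.37  1.07  1.66] 0.0 [0.706, 0.003, -0.705] [-0.1184, -0.1351, -0.0222]
```

Request:
step_arm(series=[[[0.129, 0.002, -0.126], [-0.01, -0.017, -0.004], -1], [[0.19, 0.002, -0.188], [-0.016, -0.029, -0.007], -1], [[0.252, 0.002, -0.25], [-0.023, -0.041, -0.01], -1], [[0.314, 0.002, -0.312], [-0.03, -0.052, -0.0135], -1], [[0.375, 0.002, -0.373], [-0.037, -0.064, -0.017], -1], [[0.437, 0.002, -0.435], [-0.046, -0.075, -0.019], -1], [[0.499, 0.002, -0.497], [-0.055, -0.0856, -0.021], -1], [[0.56, 0.002, -0.559], [-0.066, -0.098, -0.0255], -1], [[0.622, 0.002, -0.621], [-0.078, -0.11, -0.029], -1], [[0.664, 0.002, -0.663], [-0.091, -0.1225, -0.0325], -1], [[0.706, 0.003, -0.705], [-0.105, -0.135, -0.0356], -1], [[0.706, 0.003, -0.705], [-0.112, -0.135, -0.029], -1], [[0.706, 0.003, -0.705], [-0.1184, -0.135, -0.0222], -1], [[0.706, 0.003, -0.705], [-0.1184, -0.135, -0.0222], -1], [[0.706, 0.003, -0.705], [-0.1184, -0.135, -0.0222], -1]])

```text
time_s: 23.5
tool_pos: [597.3, 58.6, 92.9]
ee_rot: [-0.067, 0.909, 0.161, 0.378]
wrist_force: [0.3, -0.8, -1.8]
grip_width: 51.9
finger_force: 64.3
```

```bash
python3 - <<'E'
from wp import *
o=ctrl.observe();print({k:np.round(o[k],3) for k in ('time_s','joints','tool_pos','ee_rot','wrist_force','grip_width')})
s=ctrl.snapshot('wrist');W=world(s,o);im=s['pixels']
for n in ('kiln_tile','beaker'):print(n,[(np.round(r['location'],1).tolist(),round(r['conf'],2)) for r in ctrl.landmark_of('wrist',n)])
cv2.imwrite('pics/w4.png',im)
D=W[...,:2]-(TILE-60*KX);kx=D@KX;ky=D@KYv
m=(abs(W[...,2]-45)<3.5)&(kx>0)&(kx<150)&(abs(ky)<80)
m=cv2.morphologyEx(m.astype(np.uint8),cv2.MORPH_OPEN,np.ones((3,3)))>0
print('tile',m.sum(),np.percentile(kx[m],[1,99]),np.percentile(ky[m],[1,99]),np.median(W[m][:,2])) if m.sum() else print('none')
t=ctrl.trace('wrist','kiln_tile')
if t: 
    r=t[0]['region'];print(r.sum(),np.nanpercentile(kx[r],[2,98]),np.nanpercentile(ky[r],[2,98]),np.nanmedian(W[r][:,2]))
rb=ctrl.trace('wrist','beaker')
if rb:
    r=rb[0]['region'];q=np.array(W[r]);q=q[~np.isnan(q[:,0])];print('beaker region z',np.percentile(q[:,2],[2,98]),np.median(q,0))
show([(K(-45,0,104),19.85),(K(0,0,104),19.85),(K(60,0,104),19.85),(K(60,0,97),19.85)])
E
```

```text
{'time_s': np.float64(23.5), 'joints': array([-0.056,  0.982, -0.008,  2.438,  3.373,  1.054,  1.668]), 'tool_pos': array([597.348,  58.6  ,  92.873]), 'ee_rot': array([-0.067,  0.909,  0.161,  0.378]), 'wrist_force': array([ 0.298, -0.848, -1.792]), 'grip_width': np.float64(51.943)}
kiln_tile [([683.4, 91.8, 44.7], 0.6)]
beaker [([588.3, 54.3, 54.7], 0.68)]
tile 16510 [ 13.68861072 108.1489491 ] [-50.0849567   48.65710826] 44.63534578924197
187669 [-25.75324319 209.50436569] [-124.13790496  141.90659552] 56.906088922121285
beaker region z [ 76.20597715 141.14823601] [592.36401099  55.66843201 115.80577093]
[585.0, 53.0, 104.0] 19.85 [-0.06  1.   -0.02  2.46  3.37  1.08  1.66] 0.0 [-0.004, -0.002, 0.004] [-0.0024, 0.0012, 0.0015]
[627.0, 68.0, 104.0] 19.85 [-0.09  0.97 -0.03  2.33  3.36  0.93  1.62] 0.0 [-0.004, -0.002, 0.004] [0.0294, 0.0015, 0.0334]
[684.0, 88.0, 104.0] 19.85 [-0.11  0.96 -0.04  2.17  3.35  0.76  1.58] 0.0 [-0.004, -0.002, 0.004] [0.0717, 0.0018, 0.0759]
[684.0, 88.0, 97.0] 19.85 [-0.11  0.98 -0.04  2.17  3.35  0.78  1.59] 0.0 [-0.004, -0.002, 0.004] [0.0667, 0.0018, 0.0809]
```

View pics/w4.png

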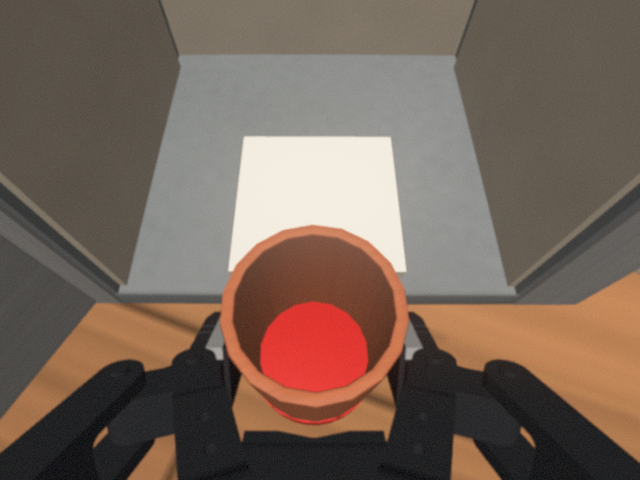

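The wrist view shows the beaker upright in the grip at (315,315) and the white tile ahead at (315,200), with its top at z 44.6 mm. Next is the move in.

Request:
step_arm(series=[[[0, 0, 0], [0.014, 0.001, 0.014], -1], [[0, 0, 0], [0.03, 0.0015, 0.03], -1], [[0, 0, 0], [0.046, 0.002, 0.046], -1], [[0, 0, 0], [0.061, 0.002, 0.061], -1], [[0, 0, 0], [0.0725, 0.002, 0.0725], -1], [[0, 0, 0], [0.0725, 0.002, 0.0725], -1], [[0, 0, 0], [0.069, 0.002, 0.076], -1], [[0, 0, 0], [0.0665, 0.002, 0.0785], -1], [[0, 0, 0], [0.0665, 0.002, 0.0785], -1], [[0, 0, 0], [0.0665, 0.002, 0.0785], -1]])

```text
time_s: 25.0
tool_pos: [694.1, 92.3, 84.5]
ee_rot: [-0.067, 0.909, 0.162, 0.377]
wrist_force: [-0.5, 0.9, -2.4]
grip_width: 51.7
finger_force: 64.2
```

```bash
python3 - <<'E'
from wp import *
o=ctrl.observe();print({k:np.round(o[k],3) for k in ('time_s','joints','tool_pos','ee_rot','wrist_force','grip_width')})
M=R.from_quat(np.roll(o['ee_rot'],-1)).as_matrix();print('z',M[:,2])
h=np.array([KX[0],KX[1]]);c=o['tool_pos'][:2]-11.9*h;D=c-(TILE-60*KX);print('beaker k',D@KX,D@KYv,'bottom',o['tool_pos'][2]-37)
E
```

```text
{'time_s': np.float64(25.0), 'joints': array([-0.107,  0.971, -0.02 ,  2.154,  3.364,  0.767,  1.588]), 'tool_pos': array([694.111,  92.257,  84.461]), 'ee_rot': array([-0.067,  0.909,  0.162,  0.377]), 'wrist_force': array([-0.499,  0.856, -2.434]), 'grip_width': np.float64(51.651)}
z [ 0.66461097  0.24440956 -0.70608514]
beaker k 59.35665317636304 -0.06938786762263405 bottom 47.46086400123258
```

Request:
step_arm(series=[[[0, 0, 0], [-0.001, 0, 0.001], -1], [[0, 0, 0], [-0.0016, 0, 0.0016], -1], [[0, 0, 0], [-0.002, 0, 0.002], -1], [[0, 0, 0], [-0.002, 0, 0.002], -1]])

```text
time_s: 25.5
tool_pos: [694.4, 92.4, 82.1]
ee_rot: [-0.067, 0.909, 0.162, 0.378]
wrist_force: [-1.2, -0.2, 0.3]
grip_width: 52.1
finger_force: 64.8
```

Request:
step_arm(series=[[[0, 0, 0], [-0.0006, 0, 0.0006], -1], [[0, 0, 0], [-0.0006, 0, 0.0006], -1], [[0, 0, 0], [-0.0006, 0, 0.0006], 1], [[0, 0, 0], [-0.0006, 0, 0.0006], 1], [[0, 0, 0], [-0.0006, 0, 0.0006], 1], [[0, 0, 0], [-0.0006, 0, 0.0006], 1], [[0, 0, 0], [-0.0006, 0, 0.0006], 1]])

```text
time_s: 26.38
tool_pos: [694.4, 92.4, 80.9]
ee_rot: [-0.067, 0.909, 0.162, 0.378]
wrist_force: [-0.4, -0.2, 0.4]
grip_width: 85.4
finger_force: 0.0
```

Request:
step_arm(series=[[[0, 0, 0], [0, 0, -0.01], 1], [[0, 0, 0], [0, 0, -0.03], 1], [[0, 0, 0], [0, 0, -0.055], 1], [[0, 0, 0], [0, 0, -0.085], 1], [[0, 0, 0], [0, 0, -0.11], 1], [[0, 0, 0], [-0.015, 0, -0.125], 1], [[0, 0, 0], [-0.015, 0, -0.125], 1]])

```text
time_s: 27.25
tool_pos: [599.7, 57.2, 158.7]
ee_rot: [-0.067, 0.91, 0.161, 0.377]
wrist_force: [0.7, -0.2, 0.8]
grip_width: 85.5
finger_force: 0.0
```

```bash
python3 - <<'E'
from wp import *
o=ctrl.observe();print({k:np.round(o[k],3) for k in ('time_s','joints','tool_pos','ee_rot','wrist_force','grip_width')})
s=ctrl.snapshot('wrist');W=world(s,o);im=s['pixels'];cv2.imwrite('pics/w5.png',im)
print([(np.round(r['location'],1).tolist(),round(r['conf'],2)) for r in ctrl.landmark_of('wrist','beaker')])
D=W[...,:2]-(TILE-60*KX);kx=D@KX;ky=D@KYv
m=(abs(W[...,2]-130)<4)&(abs(kx-60)<45)&(abs(ky)<45);K2=np.stack([kx[m],ky[m]],-1).astype(np.float32)
print(m.sum(),cv2.minEnclosingCircle(K2),np.median(W[m][:,2]))
# exit path: unflip to above handle
p=o['tool_pos'];print((p[:2]-(TILE-60*KX))@KX)
M=tgt(0,0)
# target: over handle, pre-close, y az = 104-113=-10deg
prm=np.load('prm.npy');q0=o['joints']
tq,e=ik(np.array([387,294,360]),tgt(-9,0),prm,np.array([-1.0,.35,.44,1.77,-.17,1.06,-.66]),.05,.05);print('tgt',tq.round(2),e)
for t in np.linspace(0,1,13):
    p,A=fk(q0+(tq-q0)*t,prm,SG);print(p.round(),A.apply([0,0,1]).round(2),(q0+(tq-q0)*t).round(2))
E
```

```text
{'time_s': np.float64(27.25), 'joints': array([-0.048,  0.802, -0.014,  2.422,  3.404,  0.862,  1.615]), 'tool_pos': array([599.666,  57.247, 158.678]), 'ee_rot': array([-0.067,  0.91 ,  0.161,  0.377]), 'wrist_force': array([ 0.689, -0.227,  0.81 ]), 'grip_width': np.float64(85.474)}
[([683.4, 89.3, 46.3], 0.91)]
1970 ((59.37278366088867, -0.5842356085777283), 27.536130905151367) 129.2553208714861
-29.465324935821414
tgt [-1.03  0.38  0.43  1.79 -0.18  1.01 -0.69] 7.612059204468386e-06
[610.  48. 163.] [ 0.67  0.23 -0.7 ] [-0.05  0.8  -0.01  2.42  3.4   0.86  1.61]
[660.   4. 201.] [ 0.77  0.03 -0.63] [-0.13  0.77  0.02  2.37  3.11  0.87  1.42]
[690. -37. 247.] [ 0.82 -0.16 -0.55] [-0.21  0.73  0.06  2.32  2.81  0.89  1.23]
[700. -72. 294.] [ 0.82 -0.34 -0.46] [-0.29  0.7   0.1   2.26  2.51  0.9   1.04]
[690. -98. 334.] [ 0.76 -0.5  -0.4 ] [-0.38  0.66  0.13  2.21  2.21  0.91  0.85]
[ 665. -112.  362.] [ 0.67 -0.63 -0.39] [-0.46  0.63  0.17  2.16  1.91  0.92  0.65]
[ 629. -111.  375.] [ 0.56 -0.71 -0.42] [-0.54  0.59  0.21  2.11  1.61  0.94  0.46]
[587. -92. 374.] [ 0.44 -0.75 -0.5 ] [-0.62  0.56  0.24  2.05  1.31  0.95  0.27]
[544. -53. 363.] [ 0.32 -0.72 -0.61] [-0.7   0.52  0.28  2.    1.01  0.96  0.08]
[502.   8. 347.] [ 0.22 -0.63 -0.75] [-0.79  0.48  0.32  1.95  0.72  0.98 -0.11]
[462.  88. 336.] [ 0.13 -0.47 -0.87] [-0.87  0.45  0.35  1.89  0.42  0.99 -0.31]
[424. 186. 337.] [ 0.06 -0.26 -0.96] [-0.95  0.41  0.39  1.84  0.12  1.   -0.5 ]
[387. 294. 360.] [-0.  0. -1.] [-1.03  0.38  0.43  1.79 -0.18  1.01 -0.69]
```

View pics/w5.png

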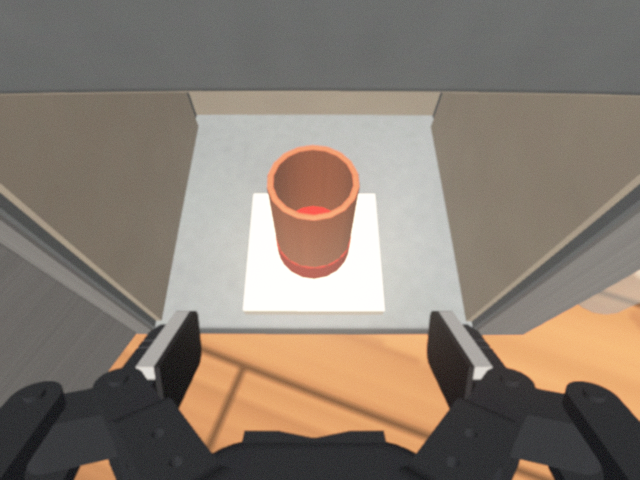

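The wrist view shows the beaker upright at (315,215), centred on the tile with its foot well inside: centre at k = (59.4, -0.6), rim at 129 mm. Next I plan the way back to the handle.

```bash
python3 - <<'E'
from wp import *
q=ctrl.observe()['joints'].copy()
tq=np.array([-1.03,.38,.43,1.79,-.18,1.01,-.69])
for c,hd in [((583,50,190),12),((585,25,200),2),((586,0,210),-8),((586,-25,220),-18),((582,-50,235),-28),((575,-75,250),-38),((562,-95,265),-48),((545,-110,280),-58),((525,-120,300),-68)]:
    p,M=G(c,hd);q,e=ik(p,M,prm,q,.02,.1);r=rel(p,M);print(np.round(c).tolist(),hd,q.round(2),round(e,2),np.round(r[0],3).tolist(),np.round(r[1],3).tolist())
print()
for t in np.linspace(0,1,9):
    p,A=fk(q+(tq-q)*t,prm,SG);print(p.round(),A.apply([0,0,1]).round(2))
E
```

```text
[583, 50, 190] 12 [-0.15  0.77  0.    2.48  3.22  0.88  1.55] 0.0 [-0.101, -0.003, 0.1] [0.007, 0.003, -0.018]
[585, 25, 200] 2 [-0.22  0.74  0.04  2.48  3.05  0.85  1.49] 0.0 [-0.225, -0.003, 0.224] [0.009, 0.03, -0.03]
[586, 0, 210] -8 [-0.29  0.72  0.09  2.45  2.88  0.79  1.45] 0.0 [-0.348, -0.003, 0.347] [0.01, 0.056, -0.043]
[586, -25, 220] -18 [-0.37  0.7   0.17  2.42  2.7   0.7   1.43] 0.0 [-0.472, -0.003, 0.47] [0.01, 0.081, -0.057]
[582, -50, 235] -28 [-0.46  0.68  0.28  2.36  2.51  0.58  1.44] 0.0 [-0.596, -0.002, 0.594] [0.011, 0.105, -0.078]
[575, -75, 250] -38 [-0.57  0.68  0.45  2.31  2.3   0.44  1.49] 0.0 [-0.719, -0.002, 0.717] [0.01, 0.127, -0.1]
[562, -95, 265] -48 [-0.74  0.74  0.72  2.25  2.1   0.24  1.55] 0.0 [-0.843, -0.002, 0.84] [0.006, 0.143, -0.126]
[545, -110, 280] -58 [-0.66  0.66  0.57  2.18  1.37  0.4   2.17] 0.0 [-0.966, -0.002, 0.963] [-0.0, 0.152, -0.153]
[525, -120, 300] -68 [-0.61  0.61  0.48  2.12  1.06  0.58  2.35] 0.0 [-1.09, -0.002, 1.086] [-0.003, 0.154, -0.184]

[ 530. -132.  287.] [ 0.26 -0.66 -0.71]
[528. -98. 296.] [ 0.25 -0.63 -0.73]
[521. -57. 302.] [ 0.23 -0.59 -0.77]
[510. -11. 306.] [ 0.21 -0.54 -0.82]
[495.  41. 310.] [ 0.18 -0.46 -0.87]
[476.  98. 315.] [ 0.15 -0.37 -0.92]
[452. 160. 324.] [ 0.11 -0.26 -0.96]
[423. 225. 338.] [ 0.06 -0.14 -0.99]
[389. 292. 359.] [ 0. -0. -1.]
```

Request:
step_arm(series=[[[-0.101, 0, 0.1], [0.007, 0.003, -0.018], 1], [[-0.16, 0, 0.16], [0.008, 0.016, -0.024], 1], [[-0.225, 0, 0.224], [0.009, 0.03, -0.03], 1], [[-0.287, 0, 0.286], [0.01, 0.043, -0.036], 1], [[-0.348, 0, 0.347], [0.01, 0.056, -0.043], 1], [[-0.41, 0, 0.409], [0.01, 0.068, -0.05], 1], [[-0.472, 0, 0.47], [0.01, 0.081, -0.057], 1], [[-0.534, 0, 0.532], [0.011, 0.093, -0.068], 1], [[-0.596, 0, 0.594], [0.011, 0.105, -0.078], 1], [[-0.658, 0, 0.656], [0.01, 0.116, -0.089], 1], [[-0.719, 0, 0.717], [0.01, 0.127, -0.1], 1], [[-0.78, 0, 0.779], [0.008, 0.135, -0.113], 1], [[-0.843, 0, 0.84], [0.006, 0.143, -0.126], 1], [[-0.905, 0, 0.902], [0.003, 0.148, -0.14], 1], [[-0.966, 0, 0.963], [0, 0.152, -0.153], 1], [[-1.028, 0, 1.025], [-0.002, 0.153, -0.168], 1], [[-1.09, 0, 1.086], [-0.003, 0.154, -0.184], 1], [[-1.09, 0, 1.086], [-0.003, 0.154, -0.184], 1], [[-1.09, 0, 1.086], [-0.003, 0.154, -0.184], 1]])

```text
time_s: 29.72
tool_pos: [531.7, -131.0, 286.5]
ee_rot: [0.212, 0.766, -0.516, 0.319]
wrist_force: [0.2, 0.7, 0.4]
grip_width: 85.6
finger_force: 0.0
```

```bash
python3 - <<'E'
from wp import *
o=ctrl.observe();print({k:np.round(o[k],3) for k in ('time_s','joints','tool_pos','ee_rot','wrist_force')})
q=o['joints'].copy();tq=np.array([-1.03,.38,.43,1.79,-.18,1.01,-.69])
pf,Mf=np.array([389,292,370.]),tgt(-9,0)
for t in np.linspace(0,1,10)[1:]:
    p,A=fk(q+(tq-q)*t,prm,SG);p=p+[0,0,25*np.sin(np.pi*t)];M=A.as_matrix()
    if t==1:p,M=pf,Mf
    r=rel(p,M);print(p.round(),np.round(r[0],3).tolist(),np.round(r[1],3).tolist())
E
```

```text
{'time_s': np.float64(29.725), 'joints': array([-0.712,  0.647,  0.686,  2.147,  0.966,  0.457,  2.476]), 'tool_pos': array([ 531.675, -131.012,  286.535]), 'ee_rot': array([ 0.212,  0.766, -0.516,  0.319]), 'wrist_force': array([0.178, 0.688, 0.393])}
[ 520. -115.  305.] [-0.018, -0.027, 0.447] [-0.001, 0.005, -0.027]
[520. -78. 316.] [-0.039, -0.07, 0.893] [-0.017, -0.009, -0.059]
[515. -37. 325.] [-0.093, -0.12, 1.328] [-0.039, -0.021, -0.093]
[507.   9. 331.] [-0.188, -0.164, 1.75] [-0.067, -0.03, -0.13]
[494.  60. 334.] [-0.33, -0.189, 2.152] [-0.102, -0.037, -0.169]
[476. 114. 337.] [-0.525, -0.173, 2.527] [-0.14, -0.041, -0.211]
[452. 172. 340.] [-0.773, -0.092, 2.864] [-0.182, -0.041, -0.258]
[424. 232. 347.] [0.95, -0.075, -2.803] [-0.224, -0.037, -0.31]
[389. 292. 370.] [1.004, -0.285, -2.427] [-0.256, -0.028, -0.374]
```

Request:
step_arm(series=[[[-0.018, -0.027, 0.447], [-0.001, 0.005, -0.027], 1], [[-0.018, -0.027, 0.447], [-0.001, 0.005, -0.027], 1], [[-0.039, -0.07, 0.893], [-0.017, -0.009, -0.059], 1], [[-0.039, -0.07, 0.893], [-0.017, -0.009, -0.059], 1], [[-0.039, -0.07, 0.893], [-0.017, -0.009, -0.059], 1], [[-0.093, -0.12, 1.328], [-0.039, -0.021, -0.093], 1], [[-0.093, -0.12, 1.328], [-0.039, -0.021, -0.093], 1], [[-0.188, -0.164, 1.75], [-0.067, -0.03, -0.13], 1], [[-0.188, -0.164, 1.75], [-0.067, -0.03, -0.13], 1], [[-0.188, -0.164, 1.75], [-0.067, -0.03, -0.13], 1], [[-0.33, -0.189, 2.152], [-0.102, -0.037, -0.169], 1], [[-0.33, -0.189, 2.152], [-0.102, -0.037, -0.169], 1], [[-0.525, -0.173, 2.527], [-0.14, -0.041, -0.211], 1], [[-0.525, -0.173, 2.527], [-0.14, -0.041, -0.211], 1], [[-0.525, -0.173, 2.527], [-0.14, -0.041, -0.211], 1], [[-0.525, -0.173, 2.527], [-0.14, -0.041, -0.211], 1]])

```text
time_s: 31.72
tool_pos: [475.5, 112.5, 336.4]
ee_rot: [0.125, 0.297, 0.936, -0.14]
wrist_force: [-0.7, 1.0, -0.3]
grip_width: 85.2
finger_force: 0.0
```

```bash
python3 - <<'E'
from wp import *
o=ctrl.observe();print({k:np.round(o[k],3) for k in ('time_s','joints','tool_pos','ee_rot','wrist_force')})
q=o['joints'].copy();tq=np.array([-1.03,.38,.43,1.79,-.18,1.01,-.69])
pf,Mf=np.array([387,294,370.]),tgt(-9,0)
for t in np.linspace(0,1,4)[1:]:
    p,A=fk(q+(tq-q)*t,prm,SG);M=A.as_matrix()
    if t==1:p,M=pf,Mf
    r=rel(p,M);print(p.round(),np.round(r[0],3).tolist(),np.round(r[1],3).tolist())
E
```

```text
{'time_s': np.float64(31.725), 'joints': array([-1.223,  0.613,  1.116,  1.907, -0.231,  0.862,  0.886]), 'tool_pos': array([475.509, 112.455, 336.375]), 'ee_rot': array([ 0.125,  0.297,  0.936, -0.14 ]), 'wrist_force': array([-0.674,  0.957, -0.292])}
[450. 165. 327.] [-0.038, 0.136, 0.376] [0.051, 0.028, -0.013]
[424. 231. 334.] [-0.037, 0.269, 0.745] [0.103, 0.063, -0.046]
[387. 294. 370.] [0.009, 0.397, 1.1] [0.154, 0.084, -0.106]
```

Request:
step_arm(series=[[[-0.038, 0.136, 0.376], [0.051, 0.028, -0.03], 1], [[-0.038, 0.136, 0.376], [0.051, 0.028, -0.03], 1], [[-0.037, 0.269, 0.745], [0.103, 0.063, -0.066], 1], [[-0.037, 0.269, 0.745], [0.103, 0.063, -0.066], 1], [[0.009, 0.397, 1.1], [0.154, 0.084, -0.106], 1], [[0.009, 0.397, 1.1], [0.154, 0.084, -0.106], 1], [[0.009, 0.397, 1.1], [0.154, 0.084, -0.106], 1], [[0.009, 0.397, 1.1], [0.154, 0.084, -0.106], 1]])

```text
time_s: 32.72
tool_pos: [386.8, 293.9, 370.6]
ee_rot: [-0.001, 0.76, 0.65, -0.0]
wrist_force: [0.3, -0.1, -0.9]
grip_width: 85.3
finger_force: 0.0
```

```bash
python3 - <<'E'
from wp import *
o=ctrl.observe();print({k:np.round(o[k],3) for k in ('time_s','joints','tool_pos','ee_rot','wrist_force')})
s=ctrl.snapshot('wrist');W=world(s,o)
print([(np.round(r['location'],1).tolist(),round(r['conf'],2)) for r in ctrl.landmark_of('wrist','door_handle')])
m=(abs(W[...,2]-289)<5)&(np.hypot(W[...,0]-387,W[...,1]-294)<22);c=cv2.minEnclosingCircle(W[m][:,:2].astype(np.float32));print(m.sum(),np.median(W[m],0),c)
for z in (330,247): print(rel((*c[0],z),tgt(-9,0)))
E
```

```text
{'time_s': np.float64(32.725), 'joints': array([-1.467,  0.685,  1.397,  1.794, -0.707,  1.29 , -0.042]), 'tool_pos': array([386.823, 293.938, 370.588]), 'ee_rot': array([-0.001,  0.76 ,  0.65 , -0.   ]), 'wrist_force': array([ 0.315, -0.096, -0.912])}
[([388.9, 294.3, 264.7], 0.86)]
1074 [389.40620905 292.44225688 289.47375959] ((389.26934814453125, 291.51513671875), 11.407170295715332)
([-0.002, -0.0019, 0.0016], [-0.0027, 0.003, 0.0406])
([-0.002, -0.0019, 0.0016], [-0.0028, 0.0032, 0.1236])
```

Request:
step_arm(series=[[[0, 0, 0], [-0.0028, 0.003, 0.03], 1], [[0, 0, 0], [-0.0028, 0.003, 0.06], 1], [[0, 0, 0], [-0.0028, 0.003, 0.06], 1]])

```text
time_s: 33.2
tool_pos: [387.8, 291.6, 309.4]
ee_rot: [-0.002, 0.76, 0.65, -0.002]
wrist_force: [0.6, -0.0, 0.0]
grip_width: 85.4
finger_force: 0.0
```

```bash
python3 - <<'E'
from wp import *
o=ctrl.observe();print({k:np.round(o[k],3) for k in ('time_s','joints','tool_pos','ee_rot','wrist_force')})
E
```

```text
{'time_s': np.float64(33.2), 'joints': array([-1.42 ,  0.742,  1.318,  1.899, -0.793,  1.167,  0.041]), 'tool_pos': array([387.841, 291.623, 309.387]), 'ee_rot': array([-0.002,  0.76 ,  0.65 , -0.002]), 'wrist_force': array([ 0.552, -0.014,  0.002])}
```

Request:
step_arm(series=[[[0, 0, 0], [0, 0.001, 0.03], 1], [[0, 0, 0], [0, 0.001, 0.062], 1], [[0, 0, 0], [0, 0.001, 0.062], 1], [[0, 0, 0], [0, 0.001, 0.062], -1], [[0, 0, 0], [0, 0.001, 0.062], -1], [[0, 0, 0], [0, 0.001, 0.062], -1], [[0, 0, 0], [0, 0.001, 0.062], -1], [[0, 0, 0], [0, 0.001, 0.062], -1], [[0, 0, 0], [0, 0.001, 0.062], -1]])

```text
time_s: 34.33
tool_pos: [389.7, 292.5, 249.5]
ee_rot: [-0.002, 0.76, 0.65, 0.001]
wrist_force: [-2.5, -0.1, 6.1]
grip_width: 20.9
finger_force: 58.4
```

```bash
python3 - <<'E'
from wp import *
o=ctrl.observe();print({k:np.round(o[k],3) for k in ('time_s','joints','tool_pos','ee_rot','wrist_force','grip_width')})
p=o['tool_pos'];v=p[:2]-H
x=v@KX;y=v@KYv;th0=np.arctan2(-x,-y)-np.arctan2(73,205);print(th0,np.hypot(*v))
q=o['joints'].copy()
for r in door_rows(p,th0,np.arange(2.0,.75,-.1)):
    q0=q;M=R.from_quat(np.roll(o['ee_rot'],-1))*R.from_rotvec(r[1]);q,e=ik(np.array([*r[3],248.]),M.as_matrix(),prm,q,.01,.1);print(r[:3],q.round(2),round(e,2))
E
```

```text
{'time_s': np.float64(34.325), 'joints': array([-1.372,  0.805,  1.226,  1.984, -0.905,  1.049,  0.131]), 'tool_pos': array([389.689, 292.524, 249.539]), 'ee_rot': array([-0.002,  0.76 ,  0.65 ,  0.001]), 'wrist_force': array([-2.533, -0.079,  6.128]), 'grip_width': np.float64(20.923)}
2.056619366308371 219.23460565932226
(np.float64(2.0), [0.0, -0.0, -0.057], [-0.0119, -0.0036, -0.0]) [-1.36  0.8   1.2   2.   -0.91  1.02  0.19] 0.0
(np.float64(1.9), [0.001, -0.0, -0.157], [-0.0333, -0.0084, -0.0001]) [-1.34  0.76  1.18  2.05 -0.89  0.97  0.31] 0.0
(np.float64(1.8), [0.001, -0.001, -0.257], [-0.055, -0.011, -0.0002]) [-1.32  0.73  1.15  2.09 -0.87  0.92  0.43] 0.0
(np.float64(1.7), [0.002, -0.001, -0.357], [-0.0769, -0.0114, -0.0003]) [-1.28  0.69  1.12  2.13 -0.84  0.88  0.55] 0.0
(np.float64(1.6), [0.002, -0.001, -0.457], [-0.0988, -0.0096, -0.0004]) [-1.24  0.65  1.09  2.16 -0.82  0.84  0.67] 0.0
(np.float64(1.5), [0.002, -0.002, -0.557], [-0.1203, -0.0056, -0.0005]) [-1.19  0.62  1.06  2.18 -0.79  0.8   0.79] 0.0
(np.float64(1.4), [0.003, -0.002, -0.657], [-0.1414, 0.0004, -0.0006]) [-1.12  0.6   1.02  2.19 -0.76  0.77  0.91] 0.0
(np.float64(1.3), [0.003, -0.002, -0.757], [-0.1617, 0.0086, -0.0007]) [-1.05  0.57  0.98  2.2  -0.73  0.74  1.03] 0.0
(np.float64(1.2), [0.004, -0.002, -0.857], [-0.1811, 0.0188, -0.0009]) [-0.98  0.56  0.94  2.2  -0.7   0.73  1.14] 0.0
(np.float64(1.1), [0.004, -0.003, -0.957], [-0.1995, 0.0308, -0.001]) [-0.91  0.55  0.9   2.19 -0.67  0.71  1.26] 0.0
(np.float64(1.0), [0.005, -0.003, -1.057], [-0.2165, 0.0446, -0.0011]) [-0.83  0.54  0.86  2.17 -0.64  0.71  1.37] 0.0
(np.float64(0.9), [0.005, -0.003, -1.157], [-0.232, 0.06, -0.0012]) [-0.76  0.54  0.82  2.14 -0.61  0.71  1.48] 0.0
(np.float64(0.8), [0.006, -0.003, -1.257], [-0.246, 0.0769, -0.0013]) [-0.69  0.54  0.78  2.11 -0.58  0.72  1.58] 0.0
```

Joints relax as the door closes, so I swing it shut along the arc.

Request:
step_arm(series=[[[0, 0, -0.057], [-0.0119, -0.0036, 0], -1], [[0, 0, -0.157], [-0.0333, -0.0084, 0], -1], [[0, 0, -0.257], [-0.055, -0.011, 0], -1], [[0, 0, -0.357], [-0.0769, -0.0114, 0], -1], [[0, 0, -0.457], [-0.0988, -0.0096, 0], -1], [[0, 0, -0.557], [-0.1203, -0.0056, 0], -1], [[0, 0, -0.657], [-0.1414, 0.0004, 0], -1], [[0, 0, -0.757], [-0.1617, 0.0086, 0], -1], [[0, 0, -0.857], [-0.1811, 0.0188, 0], -1], [[0, 0, -0.957], [-0.1995, 0.0308, 0], -1], [[0, 0, -1.057], [-0.2165, 0.0446, 0], -1], [[0, 0, -1.157], [-0.232, 0.06, 0], -1], [[0, 0, -1.157], [-0.232, 0.06, 0], -1]])

```text
time_s: 35.95
tool_pos: [413.2, 51.2, 249.4]
ee_rot: [-0.001, 0.281, 0.96, 0.001]
wrist_force: [-7.1, -1.8, 22.0]
grip_width: 20.5
finger_force: 64.3
```

```bash
python3 - <<'E'
from wp import *
o=ctrl.observe();print({k:np.round(o[k],3) for k in ('time_s','joints','tool_pos','ee_rot','wrist_force','grip_width')})
p=o['tool_pos'];v=p[:2]-H
x=v@KX;y=v@KYv;th0=np.arctan2(-x,-y)-np.arctan2(73,205);print(th0,np.hypot(*v))
for r in door_rows(p,th0,[.8,.7,.6,.5,.4,.3,.2,.15,.1,.05,0,-.01,-.02]):print(r[:3])
E
```

```text
{'time_s': np.float64(35.95), 'joints': array([-0.758,  0.519,  0.827,  2.162, -0.604,  0.706,  1.483]), 'tool_pos': array([413.178,  51.243, 249.421]), 'ee_rot': array([-0.001,  0.281,  0.96 ,  0.001]), 'wrist_force': array([-7.071, -1.829, 21.98 ]), 'grip_width': np.float64(20.495)}
0.8894396131100674 220.7084347421833
(0.8, [0.0, 0.0, -0.089], [-0.019, -0.0053, -0.0001])
(0.7, [0.001, 0.0, -0.189], [-0.0407, -0.0091, -0.0001])
(0.6, [0.001, 0.001, -0.289], [-0.0627, -0.0108, -0.0002])
(0.5, [0.001, 0.001, -0.389], [-0.0848, -0.0102, -0.0003])
(0.4, [0.001, 0.001, -0.489], [-0.1067, -0.0075, -0.0003])
(0.3, [0.002, 0.001, -0.589], [-0.1282, -0.0025, -0.0004])
(0.2, [0.002, 0.001, -0.689], [-0.1491, 0.0045, -0.0004])
(0.15, [0.002, 0.002, -0.739], [-0.1593, 0.0088, -0.0004])
(0.1, [0.002, 0.002, -0.789], [-0.1692, 0.0136, -0.0004])
(0.05, [0.002, 0.002, -0.839], [-0.1789, 0.0189, -0.0004])
(0, [0.002, 0.002, -0.889], [-0.1883, 0.0246, -0.0005])
(-0.01, [0.002, 0.002, -0.899], [-0.1901, 0.0259, -0.0005])
(-0.02, [0.002, 0.002, -0.909], [-0.192, 0.0271, -0.0005])
```

Request:
step_arm(series=[[[0, 0, -0.089], [-0.019, -0.0053, -0.001], -1], [[0, 0, -0.189], [-0.0407, -0.0091, -0.001], -1], [[0, 0, -0.289], [-0.0627, -0.0108, -0.001], -1], [[0, 0, -0.389], [-0.0848, -0.0102, -0.001], -1], [[0, 0, -0.489], [-0.1067, -0.0075, -0.001], -1], [[0, 0, -0.589], [-0.1282, -0.0025, -0.001], -1], [[0, 0, -0.689], [-0.1491, 0.0045, -0.001], -1], [[0, 0, -0.739], [-0.1593, 0.0088, -0.001], -1], [[0, 0, -0.789], [-0.1692, 0.0136, -0.001], -1], [[0, 0, -0.814], [-0.174, 0.0162, -0.001], -1], [[0, 0, -0.839], [-0.1789, 0.0189, -0.001], -1], [[0, 0, -0.839], [-0.1789, 0.0189, -0.001], -1]])

```text
time_s: 37.45
tool_pos: [573.6, -28.2, 249.6]
ee_rot: [-0.001, -0.135, 0.991, 0.001]
wrist_force: [-3.2, -0.6, 7.6]
grip_width: 20.9
finger_force: 62.9
```

```bash
python3 - <<'E'
from wp import *
o=ctrl.observe();print({k:np.round(o[k],3) for k in ('time_s','joints','tool_pos','ee_rot','wrist_force','grip_width')})
p=o['tool_pos'];v=p[:2]-H
x=v@KX;y=v@KYv;th0=np.arctan2(-x,-y)-np.arctan2(73,205);print(th0,np.hypot(*v))
for r in door_rows(p,th0,[th0-d for d in (.01,.02,.03,.04,.05,.06,.07,.08,.09)]):print(r[:3])
E
```

```text
{'time_s': np.float64(37.45), 'joints': array([-0.325,  0.65 ,  0.516,  1.721, -0.4  ,  0.879,  2.205]), 'tool_pos': array([573.594, -28.215, 249.562]), 'ee_rot': array([-0.001, -0.135,  0.991,  0.001]), 'wrist_force': array([-3.194, -0.563,  7.613]), 'grip_width': np.float64(20.896)}
0.05178365206613522 219.46158691716684
(np.float64(0.04), [0.0, 0.0, -0.01], [-0.0021, -0.0007, -0.0])
(np.float64(0.03), [0.0, 0.0, -0.02], [-0.0042, -0.0013, -0.0])
(np.float64(0.02), [0.0, 0.0, -0.03], [-0.0063, -0.002, -0.0])
(np.float64(0.01), [0.0, 0.0, -0.04], [-0.0084, -0.0026, -0.0])
(np.float64(0.0), [0.0, 0.0, -0.05], [-0.0105, -0.0032, -0.0])
(np.float64(-0.01), [0.0, 0.0, -0.06], [-0.0126, -0.0037, -0.0])
(np.float64(-0.02), [0.0, 0.0, -0.07], [-0.0147, -0.0043, -0.0])
(np.float64(-0.03), [0.0, 0.0, -0.08], [-0.0169, -0.0048, -0.0])
(np.float64(-0.04), [0.0, 0.0, -0.09], [-0.019, -0.0053, -0.0])
```

Request:
step_arm(series=[[[0, 0, -0.01], [-0.002, -0.0007, 0], -1], [[0, 0, -0.02], [-0.004, -0.0013, 0], -1], [[0, 0, -0.03], [-0.006, -0.002, 0], -1], [[0, 0, -0.04], [-0.008, -0.0026, 0], -1], [[0, 0, -0.05], [-0.0105, -0.0032, 0], -1], [[0, 0, -0.05], [-0.012, -0.0035, 0], -1], [[0, 0, -0.05], [-0.012, -0.0035, 0], -1]])

```text
time_s: 38.33
tool_pos: [582.4, -28.3, 249.5]
ee_rot: [-0.004, -0.159, 0.987, 0.002]
wrist_force: [-11.9, -0.1, 13.6]
grip_width: 20.4
finger_force: 64.0
```

Request:
step_arm(series=[[[0, 0, 0], [-0.002, -0.0005, 0], -1], [[0, 0, 0], [-0.004, -0.001, 0], -1], [[0, 0, 0], [-0.004, -0.001, 0], -1]])

```text
time_s: 38.7
tool_pos: [582.3, -28.3, 249.5]
ee_rot: [-0.008, -0.159, 0.987, 0.003]
wrist_force: [-23.3, 0.9, 23.0]
grip_width: 20.7
finger_force: 65.3
```

The door has hit its stop: force rises with no motion. I release, lift and check.

Request:
step_arm(series=[[[0, 0, 0], [0.002, 0, -0.001], -1], [[0, 0, 0], [0.002, 0, -0.001], 1], [[0, 0, 0], [0.002, 0, -0.001], 1], [[0, 0, 0], [0.002, 0, -0.001], 1], [[0, 0, 0], [0.002, 0, -0.03], 1], [[0, 0, 0], [0.002, 0, -0.08], 1], [[0, 0, 0], [0.04, 0, -0.14], 1], [[0, 0, 0], [0.1, 0, -0.17], 1], [[0, 0, 0], [0.16, 0, -0.17], 1], [[0, 0, 0], [0.2, 0, -0.17], 1], [[0, 0, 0], [0.2, 0, -0.17], 1], [[0, 0, 0], [0.2, 0, -0.17], 1]])

```text
time_s: 40.2
tool_pos: [401.6, -89.9, 418.8]
ee_rot: [0.0, -0.159, 0.987, 0.002]
wrist_force: [-0.1, 0.0, -1.0]
grip_width: 85.4
finger_force: 0.0
```

```bash
python3 - <<'E'
from wp import *
o=ctrl.observe();print({k:np.round(o[k],3) for k in ('time_s','joints','tool_pos','wrist_force')})
pics=[]
for c in ('scene','top','wrist'):
    s=ctrl.snapshot(c);W=world(s,o);pics.append(s['pixels'])
    for n in ('door_handle','hammer','tape','pliers','bench_block','dish','jar','cap_top','beaker'): print(c,n,[(np.round(r['location']).tolist(),round(r['conf'],2)) for r in ctrl.landmark_of(c,n)[:3]])
    m=(abs(W[...,2]-289.5)<4)&(np.hypot(W[...,0]-582,W[...,1]+28)<30)
    D=W[...,:2]-(TILE-60*KX);kx=D@KX;ky=D@KYv
    if m.sum()>5: cc=cv2.minEnclosingCircle(W[m][:,:2].astype(np.float32))[0];v=np.array(cc)-H;print('handle',cc,np.arctan2(-(v@KX),-(v@KYv))-np.arctan2(73,205))
    d=(abs(W[...,2]-285)<8)&(kx<0)&(kx>-60)&(abs(ky)<140)
    for a,b in ((-120,-60),(-60,0),(0,60),(60,110)):
        e=d&(ky>a)&(ky<b)
        if e.sum()>5: print('panel',a,e.sum(),np.percentile(kx[e],[5,50,95]).round(1))
cv2.imwrite('pics/f.png',np.hstack([cv2.resize(pics[1][40:340,130:530],(400,300)),cv2.resize(pics[2],(400,300))]))
E
```

```text
{'time_s': np.float64(40.2), 'joints': array([-0.401,  0.202,  0.652,  1.863, -0.139,  1.122,  2.191]), 'tool_pos': array([401.552, -89.94 , 418.835]), 'wrist_force': array([-0.051,  0.043, -0.996])}
scene door_handle [([581.0, -22.0, 261.0], 0.74)]
scene hammer [([435.0, 518.0, 1.0], 0.65)]
scene tape [([314.0, -190.0, 3.0], 0.86)]
scene pliers [([406.0, -542.0, 2.0], 0.55)]
scene bench_block [([511.0, -514.0, 1.0], 0.63)]
scene dish [([693.0, -354.0, -2.0], 0.58)]
scene jar [([758.0, -139.0, 5.0], 0.72)]
scene cap_top [([541.0, -299.0, 194.0], 0.63)]
scene beaker [([388.0, -70.0, -1.0], 0.82), ([220.0, -296.0, 2.0], 0.78), ([756.0, -141.0, 3.0], 0.29)]
handle (585.2454833984375, -28.661441802978516) -0.0013186801364944989
top door_handle [([580.0, -28.0, 268.0], 0.66)]
top hammer []
top tape [([313.0, -190.0, 3.0], 0.74), ([625.0, 70.0, 1.0], 0.37)]
top pliers [([404.0, -543.0, -1.0], 0.56)]
top bench_block [([512.0, -517.0, 1.0], 0.71)]
top dish [([691.0, -360.0, -3.0], 0.97)]
top jar [([757.0, -143.0, -2.0], 0.64)]
top cap_top [([539.0, -307.0, 194.0], 0.63)]
top beaker [([515.0, -517.0, -2.0], 0.51)]
handle (581.8245239257812, -27.783401489257812) 0.014294460351261529
panel -120 46 [-3.8 -1.8 -0.2]
panel -60 41 [-7.7 -1.  -0.1]
panel 0 30 [-2.3 -1.  -0.1]
panel 60 29 [-8.2 -1.2 -0.1]
wrist door_handle [([582.0, -28.0, 267.0], 0.93)]
wrist hammer []
wrist tape []
wrist pliers [([626.0, 69.0, 3.0], 0.3), ([757.0, -145.0, 1.0], 0.3)]
wrist bench_block [([508.0, -514.0, -2.0], 0.91)]
wrist dish [([693.0, -357.0, -1.0], 0.84)]
wrist jar [([755.0, -144.0, 1.0], 0.85), ([538.0, -304.0, 197.0], 0.22)]
wrist cap_top [([541.0, -301.0, 196.0], 0.75)]
wrist beaker [([390.0, -76.0, -1.0], 0.68)]
handle (578.038818359375, -30.33007049560547) 0.031278209724738326
```

View pics/f.png

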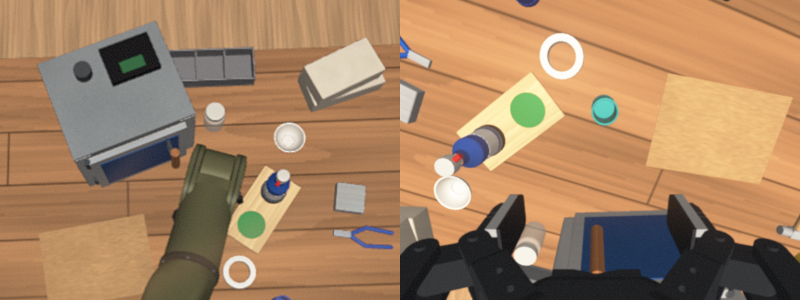

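```bash
python3 - <<'E'
from wp import *
for c in ('scene','top'):
    s=ctrl.snapshot(c);W=world(s);D=W[...,:2]-(TILE-60*KX);kx=D@KX;ky=D@KYv
    for nm,lo,hi in (('front',-60,60),('back',220,300)):
        xs=[];ys=[]
        for b in range(-110,(61 if nm=='front' else 111),10):
            if nm=='front' and -95>b>-0: continue
            e=(abs(W[...,2]-289)<7)&(ky>b)&(ky<b+10)&(kx>lo)&(kx<hi)
            if e.sum()>3: xs.append(b+5);ys.append(kx[e].min() if nm=='front' else kx[e].max())
        xs=np.array(xs);ys=np.array(ys);g=abs(ys-np.median(ys))<12;print(c,nm,ys.round(1),'slope',np.polyfit(xs[g],ys[g],1).round(4))
E
```

```text
scene front [1.3 3.1 2.9 2.9 3.7 3.1 2.7 2.7 3.4 3.1 1.5 1.8 3.8 1.7 2.5 3.4 3.9 3.2] slope [2.4000e-03 2.8527e+00]
scene back [270.  270.  270.3 270.1 269.6 269.9 269.7 270.  269.9 270.  269.9 269.4
 269.6 269.8 269.9 269.8 270.  269.9 269.9 270.2 269.5 269.8 269.9] slope [-8.000000e-04  2.698814e+02]
top front [-2.  -2.5 -2.6 -1.4 -2.6 -0.5 -1.7 -1.8 -0.8 -2.2 -1.7 -2.  -1.  -2.
 -3.  -1.7 -0.8 -0.7] slope [ 0.004  -1.6468]
top back [270.9 270.1 270.7 270.  269.3 271.1 269.3 270.  267.6 269.1 266.7 265.6
 269.3 265.9 266.4 265.7 267.8 266.8 270.5 268.6 268.2 268.6 268.7] slope [-1.220000e-02  2.686241e+02]
```

```bash
python3 - <<'E'
from wp import *
for c in ('scene','top'):
    s=ctrl.snapshot(c);W=world(s);D=W[...,:2]-(TILE-60*KX);kx=D@KX;ky=D@KYv
    for b in (-100,-20,40):
        e=(abs(ky-b)<3)&(kx>-60)&(kx<12);o=np.argsort(kx[e]);print(c,b,[(int(x),int(z)) for x,z in zip(kx[e][o],W[...,2][e][o])][::2])
    if c=='top': cv2.imwrite('pics/g.png',cv2.resize(s['pixels'][140:240,170:340],(800,470),interpolation=3))
    e=(W[...,2]>240)&(W[...,2]<284)&(kx<0)&(kx>-60)&(ky>-125)&(ky<120)
    for b in range(-120,120,20):
        g=e&(ky>b)&(ky<b+20)
        if g.sum()>3: print(b,g.sum(),np.percentile(kx[g],[10,50,90]).round(1),end=' | ')
    print()
E
```

```text
scene -100 [(-14, 268), (-11, 271), (-8, 270), (-5, 268), (-4, 267), (3, 291), (6, 293), (9, 288)]
scene -20 [(-15, 267), (-12, 270), (-8, 270), (-7, 266), (-2, 272), (5, 287), (7, 290), (11, 289)]
scene 40 [(-16, 267), (-12, 272), (-10, 270), (-8, 269), (-5, 268), (-2, 271), (5, 292), (7, 288), (10, 288)]
-120 32 [-14.6  -9.2  -3.8] | -100 32 [-14.7  -8.7  -4.5] | -80 35 [-15.4  -8.7  -4. ] | -60 34 [-14.6  -9.8  -4.3] | -40 34 [-15.1  -9.2  -4. ] | -20 32 [-14.9  -8.9  -4.1] | 0 34 [-14.5  -9.4  -3.8] | 20 33 [-14.8  -9.5  -4.1] | 40 34 [-14.5  -8.8  -4. ] | 60 36 [-14.6  -8.9  -3.5] | 80 34 [-14.6  -8.6  -4.3] | 100 35 [-15.4  -8.8  -3.9] | 
top -100 [(-58, -4), (-57, 3), (-54, 4), (-50, 0), (-46, 1), (-43, 1), (-40, -1), (-37, -2), (-25, 148), (-24, 171), (-23, 224), (-23, 228), (-23, 163), (-23, 230), (-23, 132), (-22, 217), (-22, 247), (-22, 194), (-22, 207), (-22, 210), (-22, 237), (-21, 184), (-21, 227), (-21, 263), (-21, 249), (-20, 252), (-19, 272), (-18, 279), (-16, 265), (-14, 262), (-12, 269), (-10, 274), (-8, 274), (-3, 266), (-2, 268), (-1, 272), (0, 278), (0, 274), (0
[... 1196 characters left out ...]
-20, 203), (-20, 238), (-20, 260), (-20, 152), (-20, 38), (-20, 270), (-19, 262), (-19, 167), (-19, 244), (-19, 0), (-18, 246), (-17, 271), (-15, 270), (-14, -1), (-13, 268), (-12, 270), (-11, 271), (-8, 270), (-5, 270), (-2, 264), (-1, 271), (-1, 279), (0, 289), (0, 283), (1, 267), (1, 291), (3, 288), (6, 285), (7, 288), (8, 293), (11, 293)]
-120 103 [-21.4 -12.8  -1.6] | -100 103 [-21.2 -15.1  -1.5] | -80 109 [-21.  -14.1  -1.6] | -60 100 [-21.4 -14.6  -1.9] | -40 100 [-21.5 -14.7  -2. ] | -20 100 [-20.4 -13.4  -1. ] | 0 100 [-20.4 -13.8  -1.2] | 20 105 [-20.9 -14.1  -1. ] | 40 103 [-20.8 -15.3  -1.7] | 60 104 [-21.  -15.4  -1.8] | 80 103 [-20.7 -14.3  -1.3] | 100 102 [-20.6 -14.3  -1.8] |
```

View pics/g.png

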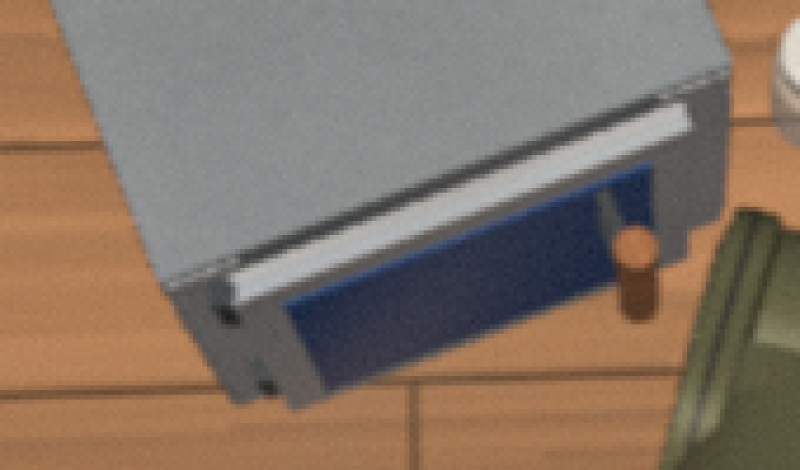

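The door panel is parallel to the kiln front. Its top strip runs along the roof edge from (230,285) to (690,115), and the face offset is the same across its whole width, so the door is shut flush. The arm is clear, and I hand in.

```bash
python3 -c "
from plant import ctrl
print(ctrl.job_done())"
```

```text
the job is handed in; nothing more can be done
None
```

I pressed the cap fully down and it sprang back. I then opened the kiln door wide, stood the beaker upright and centred on the tile, shut the door flush and handed the job in at about 40 s, with the bystanders the cameras could still see where they were.

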